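Load and clamp the reagent lane

TASK

Free the red clamp knob and draw the sliding stop back, then stand every reagent cartridge that is on the bench upright in the lane with its long side across the channel. Slide the stop up so that it holds the cartridges in one closed row against the end stop, with no gaps, and turn the knob to lock it; only then press every cartridge's lid fully home. Leave the tip box, the bottle and the scanner where they are.

Things in the scene. Friction and masses are not known exactly. Their poses are not given: they have to be found in the camera images.
- lane: grey metal loading lane fixed on the bench, 96 x 360 mm and 12 mm thick, origin at the centre of its underside, its y axis along the channel. Channel floor 12 mm above the bench, 68 mm wide (x) between two lips 5 mm high and 6 mm thick. A black end stop 40 mm high stands on the floor at the +y end, its inner face at y = +155 mm
- lane_end (a point): centre of the foot of the end stop's inner face, at channel-floor height; axes as the lane's
- stop (a joint): sliding stop, a blue block in the channel: distance in m from its front face to the end stop's inner face, 0 to 0.255; grows as it is drawn away from the end stop (to the lane's -y). The block is 64 mm wide (x), 60 mm long (y), its top 37 mm above the channel floor, side flanges 92 mm wide up to 19 mm above the floor; only the clamp knob holds it, free it slides with about 2 N
- stop_face (a point): centre of the foot of the sliding stop's front (+y) face, at channel-floor height; moves with the stop; axes as the lane's
- clamp (a joint): red clamp knob on top of the sliding stop: 0 = fully free (grip bar along the lane), 1.4 rad = fully tight (grip bar across the lane); grows clockwise seen from above. The brake bites from about 0.6 rad and holds properly above 1.0; tightening takes up to 0.4 N m. Stays where it is left
- clamp_grip (a point): point on the knob's vertical axis at gripping height, 74 mm above the channel floor, 30 mm behind the stop's front face. The grip bar is 34 mm long along this point's x axis, 14 mm thick along its y axis, and spans from 23 mm below to 7 mm above this point; the stop's top is 37 mm below it. Turns with the knob
- cart1: reagent cartridge with the blue lid: white body 58 mm (x) x 38 mm (y) x 34 mm high, origin at the centre of its underside, 0.16 kg with lid; the lid's top is 48 mm above the origin when raised, 42 mm when home. It belongs in the lane with its 58 mm side across the channel, either way round. May be absent
- lid1 (a joint): push-home blue lid of cartridge 1 (54 x 35 mm, 8 mm thick): 0 = raised 6 mm with a black gap showing, 0.006 m = fully home; needs about 7 N downwards and stays where it is left
- lid1_top (a point): centre of the top face of the blue lid
- cart2: reagent cartridge with the green lid: white body 58 mm (x) x 38 mm (y) x 34 mm high, origin at the centre of its underside, 0.16 kg with lid; the lid's top is 48 mm above the origin when raised, 42 mm when home. It belongs in the lane with its 58 mm side across the channel, either way round. May be absent
- lid2 (a joint): push-home green lid of cartridge 2 (54 x 35 mm, 8 mm thick): 0 = raised 6 mm with a black gap showing, 0.006 m = fully home; needs about 7 N downwards and stays where it is left
- lid2_top (a point): centre of the top face of the green lid
- cart3: reagent cartridge with the yellow lid: white body 58 mm (x) x 38 mm (y) x 34 mm high, origin at the centre of its underside, 0.16 kg with lid; the lid's top is 48 mm above the origin when raised, 42 mm when home. It belongs in the lane with its 58 mm side across the channel, either way round. May be absent
- lid3 (a joint): push-home yellow lid of cartridge 3 (54 x 35 mm, 8 mm thick): 0 = raised 6 mm with a black gap showing, 0.006 m = fully home; needs about 7 N downwards and stays where it is left
- lid3_top (a point): centre of the top face of the yellow lid
- cart4: reagent cartridge with the orange lid: white body 58 mm (x) x 38 mm (y) x 34 mm high, origin at the centre of its underside, 0.16 kg with lid; the lid's top is 48 mm above the origin when raised, 42 mm when home. It belongs in the lane with its 58 mm side across the channel, either way round. May be absent
- lid4 (a joint): push-home orange lid of cartridge 4 (54 x 35 mm, 8 mm thick): 0 = raised 6 mm with a black gap showing, 0.006 m = fully home; needs about 7 N downwards and stays where it is left
- lid4_top (a point): centre of the top face of the orange lid
- cart5: reagent cartridge with the red lid: white body 58 mm (x) x 38 mm (y) x 34 mm high, origin at the centre of its underside, 0.16 kg with lid; the lid's top is 48 mm above the origin when raised, 42 mm when home. It belongs in the lane with its 58 mm side across the channel, either way round. May be absent
- lid5 (a joint): push-home red lid of cartridge 5 (54 x 35 mm, 8 mm thick): 0 = raised 6 mm with a black gap showing, 0.006 m = fully home; needs about 7 N downwards and stays where it is left
- lid5_top (a point): centre of the top face of the red lid
- tipbox: bystander: grey pipette-tip box, 122 x 82 x 65 mm, origin under its centre
- bottle: bystander: amber bottle, 64 mm diameter, 150 mm high, origin under its centre
- scanner: bystander: black barcode scanner lying on the bench, about 135 x 50 x 34 mm, its long side along x
There are look-alikes about, which are no part of the job. What is shaped like the cart3 but purple or turquoise is not meant.

How it is judged:
By the outcome, as a careful person would: the job done as asked, in the order asked, and still so for the second after the job is handed in, with the robot touching nothing.
Of cart1, cart2, cart3, cart4, cart5 only 3 to 5 are there at a start; the rules pass over those that are not, and their reading is None.
At some moment in a run one of cart1, cart2, cart3, cart4, cart5 may be knocked a few centimetres aside while the robot is not near it.
Once in a run the grip may slacken for a moment while it holds something.
It also fails if it takes over 210 s, if anything falls off the work surface, if the arm or the gripper's body presses on something with over 40 N, if the wrist force passes 120 N, or if a joint passes its speed limit or range.

ROBOT

A 6-joint arm with a two-finger parallel gripper is mounted at the origin on the work surface. World frame = base frame: x ahead of the robot, y to its left, z up, the work surface at z = 0. Lengths are in m, angles in rad, forces in N, time in s.
With the tool pointing down it reaches from about 0.3 to 0.85 m from the base axis. Payload 5.4 kg.
Tool frame: the origin (TCP) lies on the front face of the gripper's body, between the roots of the fingers; the fingertips stand 73 mm ahead of it and the grasp point (between the pads) lies 54 mm ahead of it; z points along the fingers, y is the line along which they close (so a half turn about z gives the same grasp; the last joint's range is limited). The gripper opens to 85 mm and grips with 20 to 120 N. Pads are 22 mm wide; open, the fingers measure 114 mm over their backs; the gripper's body (76 mm by 85 mm) begins 54 mm behind the grasp point. The pads swing forward as they close: fully open they stand 13 mm farther back than shut.
Start: joints at [0.913, 0.158, 1.597, -0, 1.386, -0.21], TCP at [0.249, 0.518, 0.304] pointing down, gripper open.
Joint ranges: [-2.91, 2.91], [-0.94, 2.29], [0.18, 2.7], [-1.29, 4.43], [0.17, 2.64], [-3, 3]. Speed limits (rad/s): [2.57, 2.57, 3.14, 3.14, 3.14, 3.14].

INTERFACE

Orientations are given as a unit quaternion [w, x, y, z].
In Python, from cell import get_state, snapshot, hand_in gives the robot as it stands.
- The arm moves only by the tool drive_tool, never from a script. Its argument "increments" is one flat list of numbers, 7 for each row, row after row: the opening, from -1 (shut) to 1 (fully open), then the shift along the tool's x, y, z in mm, then the turn, a rotation vector about the tool's x, y, z in degrees. A call has exactly 5 rows; each row shifts and turns the commanded pose from where the row before left it, along the tool's axes as they then stand; what a row does not reach is not made up. A row lasts 1/12 s, in which the tool goes at most 41.7 mm and 7.16 degrees, less where a joint would pass 70% of its speed; a pose out of reach is approached as far as the arm can. A call is refused whole if a number of a shift passes 41.7 or a number of a turn 7.16, either way. A call with a gripper value outside its range is refused whole. The fingers move at their own pace and stop on an object; "squeeze" is the grip in N (left out, the last holds). Time passes only in rows, so rows that do not move let the fingers close, or fill a call up. It gives the time, the measured TCP pose, the force, the opening and the grip force at its end, in the units of the state.
- get_state(): the state, without advancing time (a new reading comes with each control period).
- snapshot(name): name is "scene" or "side" or "wrist"; returns a dict with "image" (480x640x3 uint8, blue, green, red), "K" (3x3 intrinsics, pixels), "R" (3x3) and "t" (3): a world point X has camera coordinates R X + t. Camera axes: x right, y down, z forward; pixel columns grow to the right and rows downward; lengths in m; the calibration is good to about 2 mm. A picture is of the moment at which its call begins. There is no depth.
- hand_in(): hands the job in; it is judged then, once.
The state is a dict: "time_s": time; "joints": joint angles; "dq": joint speeds; "joint_efforts": joint torques, N m; "tcp_pos": TCP position; "orientation": TCP orientation; "ft_force": force on the tool from outside, world axes, zero at the start; "torque": the same for the moment, N m; "opening": finger opening in m; "grip_force": force on a finger pad.
Only numpy, scipy, OpenCV 4.12 (cv2) and the standard library are available. Lean on these libraries where they do the work, as an engineer would, in place of code of your own. Each camera call takes 0.05 s, during which the arm holds its last target. There are 200 camera calls.

## Working session

There is one attempt and no reset: what is moved stays moved. The work goes in short steps, Python scripts to look and compute and a tool call to move; the robot and the scene stay as the last step left them, time stands still between calls to the robot, and variables do not carry over. Pictures are saved under pics/ and viewed, at most 14 in all, crops included, and the job is handed in when it is done.

Besides the shell and the picture viewer there is one more tool, called after "Call:" by a JSON object that holds its "name" and its "arguments". drive_tool: Moves the arm, as the interface text tells. Its arguments: {"type":"object","properties":{"increments":{"type":"array"},"squeeze":{"type":"number"}},"required":["increments"]}

```bash
ls; mkdir -p pics
python3 - <<'E'
from cell import *
import cv2,numpy as np
print(get_state())
for n in("scene","side"):
    s=snapshot(n);cv2.imwrite(f"pics/{n}0.png",s["image"]);print(n,s["K"],s["R"],s["t"], -s["R"].T@s["t"])
E
```

```text
pics
{'time_s': 0.0, 'joints': array([ 9.12886267e-01,  1.59052237e-01,  1.59826103e+00,  3.94249623e-05,
        1.38620569e+00, -2.10119596e-01]), 'dq': array([ 0.00056855, -0.0002856 ,  0.00139029, -0.00149409, -0.00214609,
       -0.00084946]), 'joint_efforts': array([-2.16763069e-04, -3.96020079e+01, -3.31424868e+01, -3.31996298e-04,
        8.60783999e-03, -2.59340283e-07]), 'tcp_pos': array([0.24868447, 0.51791406, 0.30290056]), 'orientation': array([-4.22598448e-04,  2.22032748e-01,  9.75038733e-01, -8.65703950e-04]), 'ft_force': array([-0.38880923, -0.02449268, -0.13737523]), 'torque': array([0.04471527, 0.00020966, 0.01771114]), 'grip_force': 0.0, 'opening': 0.08572548083193962}
scene [[504.3446483    0.         320.27125739]
 [  0.         504.3446483  241.84881642]
 [  0.           0.           1.        ]] [[-6.41441591e-01  7.67171801e-01 -3.37730602e-04]
 [ 5.22212954e-01  4.36305967e-01 -7.32755576e-01]
 [-5.62002061e-01 -4.70196269e-01 -6.80491846e-01]] [ 0.31691268 -0.17591447  1.42852452] [1.09797951 0.50531296 0.84330401]
side [[594.4224043    0.         322.87291065]
 [  0.         594.4224043  246.00047903]
 [  0.           0.           1.        ]] [[ 0.92926531 -0.3693411   0.0072899 ]
 [-0.26545085 -0.68134031 -0.68213725]
 [ 0.25690823  0.63195137 -0.73118782]] [-0.45031005  0.19923668  1.46277707] [ 0.09554559 -0.95497401  1.20875424]
```

View pics/scene0.png

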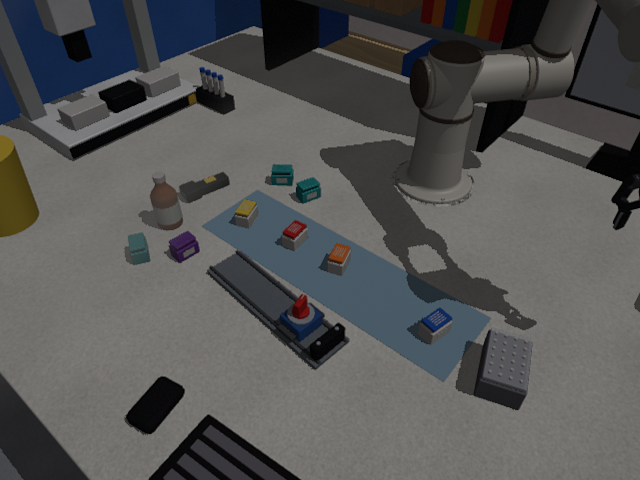

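View pics/side0.png

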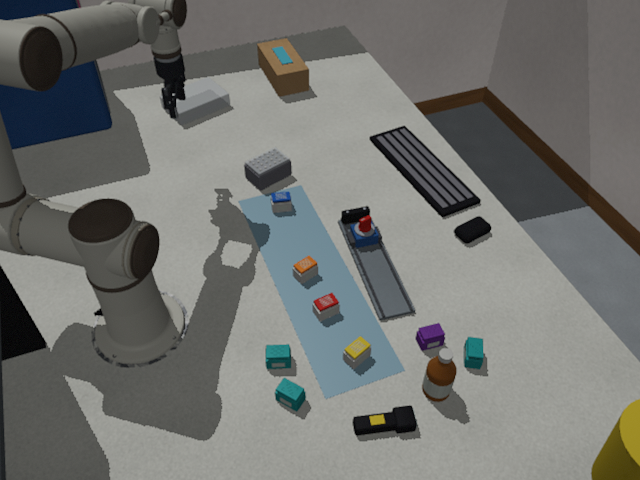

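The scene shows four cartridges on the blue mat: yellow (246,210), red (294,233), orange (339,257) and blue (436,322). The lane runs from (240,265) to (330,340), with the stop near the end stop. Next I'll measure them.

```bash
cat > h.py <<'E'
import cv2,numpy as np
from cell import *
def ray(s,uv,z):
    uv=np.atleast_2d(np.asarray(uv,float)); c=-s["R"].T@s["t"]
    d=(s["R"].T@np.linalg.inv(s["K"])@np.c_[uv,np.ones(len(uv))].T).T
    return c+d*((z-c[2])/d[:,2])[:,None]
def proj(s,X):
    p=(s["K"]@(s["R"]@np.atleast_2d(X).T+s["t"][:,None])).T; return p[:,:2]/p[:,2:]
def tri(views):
    A=np.zeros((3,3));b=np.zeros(3)
    for s,uv in views:
        c=-s["R"].T@s["t"];d=s["R"].T@np.linalg.inv(s["K"])@np.r_[uv,1];d/=np.linalg.norm(d)
        P=np.eye(3)-np.outer(d,d);A+=P;b+=P@c
    return np.linalg.solve(A,b)
H={"blue":(103,122),"green":(45,80),"yellow":(22,33),"orange":(9,18),"red":(0,7),"red2":(173,180)}
def mask(im,c,smin=140,vmin=60):
    h=cv2.cvtColor(im,cv2.COLOR_BGR2HSV)
    m=cv2.inRange(h,(H[c][0],smin,vmin),(H[c][1],255,255))
    if c=="red": m|=cv2.inRange(h,(173,smin,vmin),(180,255,255))
    return cv2.morphologyEx(m,cv2.MORPH_CLOSE,np.ones((5,5)))
def blobs(s,c,z,amin=40,box=(.2,.9,-.5,.6),**k):
    n,l,st,ce=cv2.connectedComponentsWithStats(mask(s["image"],c,**k)); out=[]
    for i in range(1,n):
        if st[i,4]<amin: continue
        p=np.argwhere(l==i)[:,::-1]; X=ray(s,p,z)
        m=X.mean(0)
        if not(box[0]<m[0]<box[1] and box[2]<m[1]<box[3]): continue
        (cx,cy),(w,h),a=cv2.minAreaRect((X[:,:2]*1000).astype(np.float32))
        if w<h: w,h,a=h,w,a+90
        out.append(dict(c=c,uv=ce[i].round(1),area=int(st[i,4]),rect=np.round([cx,cy,w,h,(a+90)%180-90],1)))
    return out
def bird(s,z,x0,x1,y0,y1,mm,name):
    w=int((y1-y0)*1000/mm);h=int((x1-x0)*1000/mm)
    # image: right = -y, up = +x
    q=np.array([[x1,y1,z],[x1,y0,z],[x0,y0,z],[x0,y1,z]])
    M=cv2.getPerspectiveTransform(proj(s,q).astype(np.float32),np.float32([[0,0],[w,0],[w,h],[0,h]]))
    cv2.imwrite(name,cv2.warpPerspective(s["image"],M,(w,h),flags=cv2.INTER_CUBIC))
E
python3 - <<'E'
from h import *
S={n:snapshot(n) for n in("scene","side")}
for n,s in S.items():
    for c in("blue","green","yellow","orange","red"):
        for b in blobs(s,c,.046): print(n,b)
bird(S["scene"],.017,.3,.8,-.4,.4,1,"pics/bs.png")
bird(S["side"],.017,.3,.8,-.4,.4,1,"pics/bd.png")
E
```

```text
scene {'c': 'blue', 'uv': array([302. , 320.6]), 'area': 188, 'rect': array([629.6,  62.5,  61.7,  59.5,  -5.8])}
scene {'c': 'blue', 'uv': array([436.8, 318.9]), 'area': 375, 'rect': array([463.3, 277.8,  53.4,  35.1, -13.3])}
scene {'c': 'yellow', 'uv': array([245.3, 207.5]), 'area': 193, 'rect': array([ 462.5, -271.2,   54.6,   35.1,   22. ])}
scene {'c': 'orange', 'uv': array([338.8, 252.8]), 'area': 254, 'rect': array([440.1,   9.6,  54.8,  33.8,  18.8])}
scene {'c': 'red', 'uv': array([294.2, 228.8]), 'area': 221, 'rect': array([ 443.7, -122.8,   53.2,   36.4,    7.1])}
scene {'c': 'red', 'uv': array([301.9, 306.8]), 'area': 235, 'rect': array([612.6,  48.6,  60.5,  29.2,  46.5])}
side {'c': 'blue', 'uv': array([280.9, 197.1]), 'area': 96, 'rect': array([462. , 276.6,  54. ,  36.3, -15.5])}
side {'c': 'blue', 'uv': array([364.5, 238. ]), 'area': 248, 'rect': array([628.3,  52.2,  84.8,  65.8,  80.7])}
side {'c': 'yellow', 'uv': array([357.2, 347.9]), 'area': 235, 'rect': array([ 459.7, -275.9,   53.7,   34.7,   21.5])}
side {'c': 'yellow', 'uv': array([376.8, 419.3]), 'area': 158, 'rect': array([ 425.7, -454.6,   32.3,   23.1,  -12.9])}
side {'c': 'orange', 'uv': array([304.9, 264.4]), 'area': 213, 'rect': array([436.6,   6.5,  52.6,  35.3,  17.9])}
side {'c': 'orange', 'uv': array([440.8, 370.5]), 'area': 505, 'rect': array([ 609.4, -399.2,   70.2,   61.8,   30.9])}
side {'c': 'red', 'uv': array([364.8, 223.5]), 'area': 171, 'rect': array([644.2,  89.7,  64.2,  30.7,  65.2])}
side {'c': 'red', 'uv': array([325.7, 302.3]), 'area': 167, 'rect': array([ 441.4, -126.6,   53.2,   35.7,    6.8])}
```

View pics/bs.png

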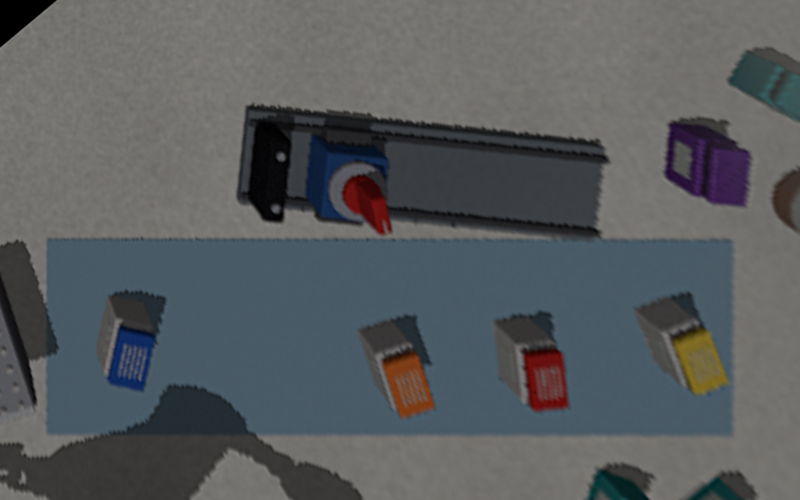

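View pics/bd.png

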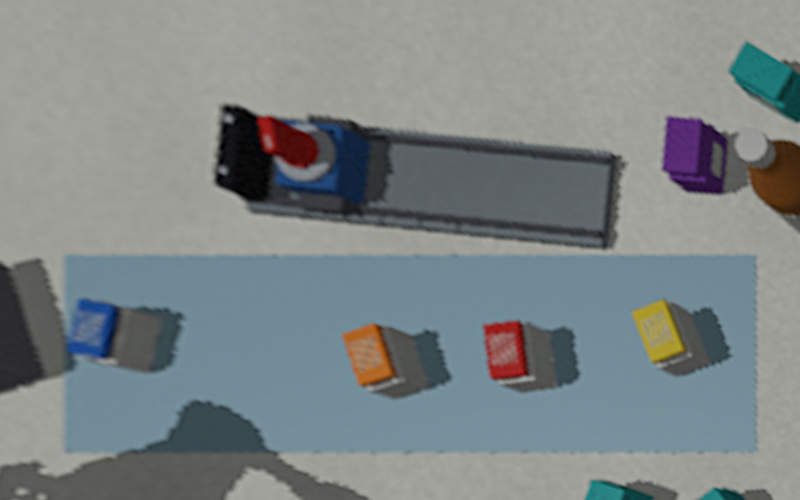

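Positions from the two views agree to about 4 mm. The lane runs along world y with a yaw of about -7°. Next I'll go above the lane for a wrist view.

```bash
cat > plan.py <<'E'
# usage: plan.py open calls x y z psi  : rows from measured pose to TCP target (m,deg; tool y axis at psi), tool down
import sys,json,numpy as np
from scipy.spatial.transform import Rotation as R
from cell import get_state
def pose():
    s=get_state();q=s["orientation"];return s,s["tcp_pos"],R.from_quat([q[1],q[2],q[3],q[0]])
def down(psi): # y axis at psi, z down
    a=np.radians(psi);y=np.array([np.cos(a),np.sin(a),0]);z=np.array([0,0,-1.]);return R.from_matrix(np.c_[np.cross(y,z),y,z])
def psi_of(r): v=r.as_matrix()[:,1];return np.degrees(np.arctan2(v[1],v[0]))
def rows(p,r,tp,tpsi,op,n):
    d0=psi_of(r);dd=(tpsi-d0) # no wrapping: the caller picks direction
    rot_fix=(down(d0).inv()*r).inv() # levels the tool
    rv0=rot_fix.as_rotvec(degrees=True)
    out=[];cp=np.array(p);cr=r
    for k in range(n):
        want=p+(np.array(tp)-p)*(k+1)/n
        sh=np.round(cr.inv().apply(want-cp)*1000,1)
        wr=down(d0+dd*(k+1)/n)
        rv=np.round((cr.inv()*wr).as_rotvec(degrees=True),1)
        if abs(rv).max()>7.1: print("WARN turn",rv)
        if abs(sh).max()>41.7: print("WARN shift",sh)
        cp=cp+cr.apply(sh/1000);cr=cr*R.from_rotvec(rv,degrees=True)
        out.append([op,*sh.tolist(),*rv.tolist()])
    return out,cp,cr
def show(o):
    for i in range(0,len(o),5): print(json.dumps(sum(o[i:i+5],[])).replace("-0.0,","0,").replace(" ","").replace(".0,",",").replace(".0]","]"))
def go(*legs): # legs: (op,calls,x,y,z,psi)
    s,p,r=pose();print("t %.2f p %s psi %.1f q6 %.2f op %.4f"%(s["time_s"],p.round(4),psi_of(r),s["joints"][5],s["opening"]),"F",s["ft_force"].round(1),"grip",round(s["grip_force"],1))
    for (op,c,x,y,z,psi) in legs:
        o,p,r=rows(p,r,(x,y,z),psi,op,5*c);print("#",x,y,z,psi);show(o)
E
python3 -c "
from plan import *
go((1,5,.60,.03,.33,-80))"
```

```text
t 0.20 p [0.2488 0.5181 0.3033] psi 64.3 q6 -0.21 op 0.0855 F [ 0.  -0.2 -1.1] grip 0.0
# 0.6 0.03 0.33 -80
[1,-21.1,-11.5,-1.1,-0.1,0,5.8,1,-22.2,-9.3,-1,0,0,5.7,1,-23,-7.1,-1.1,0,0,5.8,1,-23.6,-4.7,-1.1,0,0,5.8,1,-23.9,-2.3,-1.1,0,0,5.8]
[1,-24.1,0.1,-1,0,0,5.7,1,-23.9,2.5,-1.1,0,0,5.8,1,-23.5,4.9,-1.1,0,0,5.8,1,-23,7.3,-1.1,0,0,5.8,1,-22,9.5,-1.1,0,0,5.7]
[1,-21,11.7,-1,0,0,5.8,1,-19.8,13.8,-1.1,0,0,5.8,1,-18.2,15.7,-1.1,0,0,5.8,1,-16.6,17.4,-1.1,0,0,5.7,1,-14.7,19,-1,0,0,5.8]
[1,-12.8,20.4,-1.1,0,0,5.8,1,-10.6,21.6,-1.1,0,0,5.8,1,-8.4,22.5,-1.1,0,0,5.7,1,-6.1,23.3,-1.1,0,0,5.8,1,-3.7,23.7,-1,0,0,5.8]
[1,-1.3,24,-1.1,0,0,5.7,1,1.1,24.1,-1.1,0,0,5.8,1,3.5,23.8,-1.1,0,0,5.8,1,5.9,23.3,-1,0,0,5.8,1,8.2,22.6,-1.1,0,0,5.7]
```

Call:
{"name": "drive_tool", "arguments": {"increments": [1,-21,-11.5,-1,0,0,5.8,1,-22,-9.3,-1,0,0,5.7,1,-23,-7,-1,0,0,5.8,1,-23.6,-4.7,-1,0,0,5.8,1,-24,-2.3,-1,0,0,5.8]}}

```text
time_s: 0.62
tcp_pos: [0.3195, 0.4199, 0.3087]
orientation: [-0.0, 0.46, 0.888, -0.0]
ft_force: [-0.4, 0.5, 0.4]
opening: 0.0853
grip_force: 0.0
```

Call:
{"name": "drive_tool", "arguments": {"increments": [1,-24,0,-1,0,0,5.7,1,-24,2.5,-1,0,0,5.8,1,-23.5,5,-1,0,0,5.8,1,-23,7.3,-1,0,0,5.8,1,-22,9.5,-1,0,0,5.7]}}

```text
time_s: 1.03
tcp_pos: [0.3897, 0.3221, 0.3138]
orientation: [-0.0, 0.667, 0.745, -0.0]
ft_force: [0.3, -0.3, 1.3]
opening: 0.0854
grip_force: 0.0
```

Call:
{"name": "drive_tool", "arguments": {"increments": [1,-21,11.7,-1,0,0,5.8,1,-20,13.8,-1,0,0,5.8,1,-18.2,15.7,-1,0,0,5.8,1,-16.6,17.4,-1,0,0,5.7,1,-14.7,19,-1,0,0,5.8]}}

```text
time_s: 1.45
tcp_pos: [0.46, 0.2243, 0.3188]
orientation: [-0.0, 0.832, 0.555, -0.0]
ft_force: [0.2, 1.2, -1.0]
opening: 0.0854
grip_force: 0.0
```

Call:
{"name": "drive_tool", "arguments": {"increments": [1,-12.8,20.4,-1,0,0,5.8,1,-10.6,21.6,-1,0,0,5.8,1,-8.4,22.5,-1,0,0,5.7,1,-6,23.3,-1,0,0,5.8,1,-3.7,23.7,-1,0,0,5.8]}}

```text
time_s: 1.87
tcp_pos: [0.5303, 0.1268, 0.3237]
orientation: [-0.0, 0.944, 0.33, -0.0]
ft_force: [0.6, 0.4, 0.6]
opening: 0.0852
grip_force: 0.0
```

Call:
{"name": "drive_tool", "arguments": {"increments": [1,-1.3,24,-1,0,0,5.7,1,1,24,-1,0,0,5.8,1,3.5,23.8,-1,0,0,5.8,1,6,23.3,-1,0,0,5.8,1,8.2,22.6,-1,0,0,5.7]}}

```text
time_s: 2.28
tcp_pos: [0.6005, 0.0292, 0.3286]
orientation: [-0.0, 0.996, 0.085, -0.0]
ft_force: [-0.4, 0.7, 0.5]
opening: 0.0853
grip_force: 0.0
```

Run:
```python
from h import *
from plan import go
go()
s=snapshot("wrist");cv2.imwrite("pics/w1.png",s["image"]);print(-s["R"].T@s["t"],s["R"],s["K"])
```

```text
t 2.28 p [0.6005 0.0292 0.3286] psi -80.3 q6 1.25 op 0.0853 F [-0.4  0.7  0.5] grip 0.0
[0.68102306 0.04305574 0.39782708] [[ 1.68999557e-01 -9.85616127e-01 -1.95816593e-05]
 [-9.34511921e-01 -1.60243243e-01  3.17820033e-01]
 [-3.13251688e-01 -5.36931456e-02 -9.48151057e-01]] [[372.39146396   0.         320.49687455]
 [  0.         372.39146396 241.73736787]
 [  0.           0.           1.        ]]
```

View pics/w1.png

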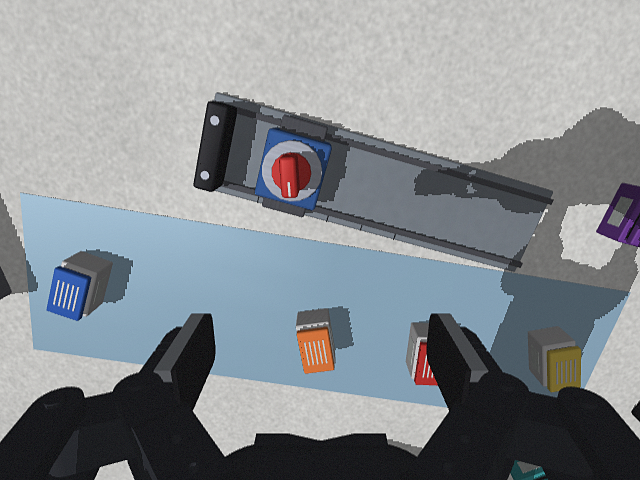

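The wrist view shows the lane from (215,95) to (550,265), the end stop at (212,145), the stop block at (293,170) with its bar roughly across, and all four cartridges. I'll measure the lane from this view.

Run:
```python
from h import *
s=snapshot("wrist");im=s["image"];hsv=cv2.cvtColor(im,cv2.COLOR_BGR2HSV)
def rect(m,z,roi,lab):
    a=np.zeros_like(m);x0,x1,y0,y1=roi;a[y0:y1,x0:x1]=m[y0:y1,x0:x1]
    n,l,st,c=cv2.connectedComponentsWithStats(a);i=1+st[1:,4].argmax()
    X=ray(s,np.argwhere(l==i)[:,::-1],z)
    r=cv2.minAreaRect((X[:,:2]*1000).astype(np.float32));print(lab,st[i],np.round(r[0],1),np.round(r[1],1),round(r[2],1))
rect(cv2.inRange(hsv,(0,0,0),(180,255,45)),.052,(180,240,90,195),"endstop top")
rect(mask(im,"blue"),.049,(240,345,110,225),"stop top")
rect(mask(im,"red",smin=170),.093,(240,345,110,225),"knob")
w=cv2.inRange(hsv,(0,0,140),(180,60,255));rect(w,.055,(240,345,110,225),"white disc")
for c in("blue","orange","red","yellow"):
    for b in blobs(s,c,.048): print(b)
g=cv2.cvtColor(im,cv2.COLOR_BGR2GRAY)
# lip edges: scan across lane
for zz in (.017,):
  for yy in (-.12,-.08,-.04,0.0):
    xs=np.arange(.55,.70,.001);p=proj(s,np.c_[xs,np.full_like(xs,yy),np.full_like(xs,zz)]).astype(np.float32)
    v=cv2.remap(g,p[:,0].reshape(-1,1),p[:,1].reshape(-1,1),1).ravel().astype(int)
    d=np.abs(np.diff(v));k=[(round(xs[i]*1000),int(v[i+1]-v[i])) for i in np.argsort(-d)[:14]];print(yy,sorted(k))
bird(s,.012,.55,.72,-.22,.18,.5,"pics/bw.png")
b=cv2.imread("pics/bw.png");print(b.shape)
# knob crop
c=im[100:240,230:350];k=cv2.resize(c,None,fx=3,fy=3,interpolation=cv2.INTER_CUBIC)
o=np.zeros((600,800,3),np.uint8);cv2.imwrite("pics/bw.png",b)
o[:340,:800]=b[:,:800];o[340:,:360][:260]=k[60:320];cv2.imwrite("pics/comb.png",o)
```

```text
endstop top [ 189  104   43   90 1418] [638.2 127.3] [38.4 80.1] 85.0
stop top [ 250  131   76   81 1403] [631.   61.1] [58.9 64. ] 84.0
knob [ 267  155   38   45 1269] [633.8  58.3] [34.4 31.3] 37.0
white disc [240 201  90  24 969] [593.3  58.1] [22.3 85. ] 9.2
{'c': 'blue', 'uv': array([288.2, 166.6]), 'area': 1403, 'rect': array([630.9,  61.1,  64.2,  59. ,  -6. ])}
{'c': 'blue', 'uv': array([ 64.3, 296.6]), 'area': 1687, 'rect': array([465. , 272.2,  56.1,  36.5, -12.7])}
{'c': 'orange', 'uv': array([312.1, 351.2]), 'area': 1330, 'rect': array([440.5,   7.5,  55. ,  34.2,  18.4])}
{'c': 'red', 'uv': array([285.3, 175.7]), 'area': 1295, 'rect': array([626.6,  61. ,  39.4,  36.4,  37. ])}
{'c': 'red', 'uv': array([422.1, 367.5]), 'area': 687, 'rect': array([ 444. , -118.9,   57.4,   28.4,   13.7])}
{'c': 'yellow', 'uv': array([560.2, 367.7]), 'area': 1349, 'rect': array([ 463.3, -270.2,   57.3,   36. ,   20.1])}
-0.12 [(556, 42), (564, -44), (565, -49), (579, 26), (580, 32), (629, -25), (630, -30), (652, 29), (653, 33), (656, -26), (657, -36), (659, 25), (666, 37), (667, 58)]
-0.08 [(555, 19), (556, 39), (568, -31), (569, -39), (575, -26), (582, 40), (583, 20), (625, -45), (649, -19), (651, 23), (656, 38), (662, -23), (663, 30), (664, 74)]
-0.04 [(556, 40), (572, -42), (573, -39), (579, -33), (585, -24), (588, 39), (653, -25), (654, -22), (659, 21), (660, 35), (666, -21), (668, 28), (669, 48), (670, 36)]
0.0 [(556, 38), (557, 20), (576, -21), (577, -54), (583, -37), (590, 31), (591, 35), (657, -31), (663, -23), (664, 32), (665, 45), (670, -25), (674, 54), (675, 35)]
(339, 800, 3)Traceback (most recent call last):
  File "<stdin>", line 26, in <module>
ValueError: could not broadcast input array from shape (339,800,3) into shape (340,800,3)
```

Run:
```python
from h import *
im=cv2.imread("pics/w1.png");b=cv2.imread("pics/bw.png")
k=cv2.resize(im[120:220,230:360],None,fx=4,fy=4,interpolation=cv2.INTER_CUBIC)
o=np.zeros((600,800,3),np.uint8);o[:339]=b
o[339:,:520]=k[70:331];cv2.imwrite("pics/comb.png",o)
```

```text
(no output)
```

View pics/comb.png

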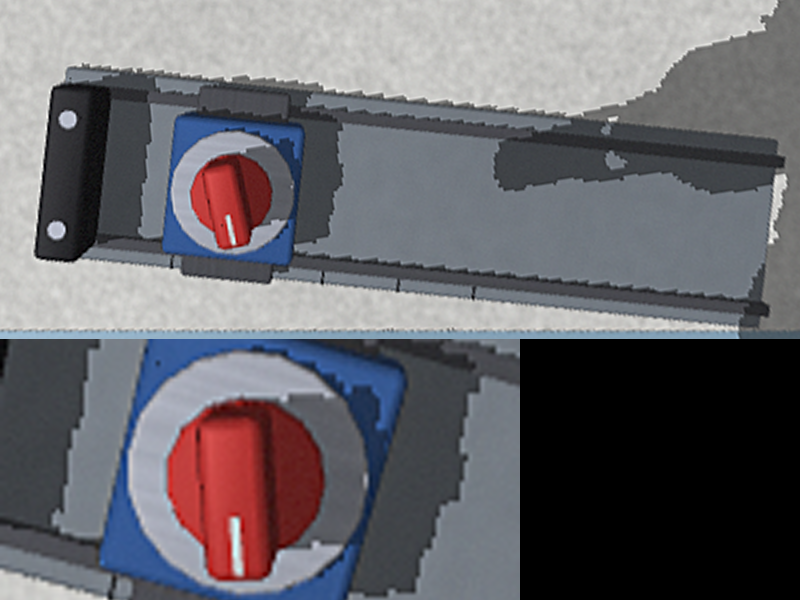

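The bar is at about +12° world, so the clamp is about 1.26 rad. lane_end is about (0.639, 0.129) and the knob axis about (0.632, 0.060). Now I'll grip the knob.

```bash
python3 -c "
from plan import *
go((1,2,.632,.060,.143,-78.5))"
```

```text
t 2.38 p [0.6013 0.0274 0.3285] psi -80.3 q6 1.25 op 0.0856 F [-0.7  0.3 -0.2] grip 0.0
# 0.632 0.06 0.143 -78.5
[1,3.6,-2.7,18.6,0.1,0,-0.2,1,3.6,-2.7,18.5,0,0,-0.2,1,3.6,-2.6,18.6,0,0,-0.1,1,3.6,-2.7,18.5,0,0,-0.2,1,3.6,-2.6,18.6,0,0,-0.2]
[1,3.6,-2.6,18.5,0,0,-0.2,1,3.6,-2.6,18.6,0,0,-0.1,1,3.6,-2.6,18.5,0,0,-0.2,1,3.7,-2.6,18.6,0,0,-0.2,1,3.6,-2.6,18.6,0,0,-0.2]
```

Call:
{"name": "drive_tool", "arguments": {"increments": [1,3.6,-2.7,18.5,0,0,-0.2,1,3.6,-2.7,18.5,0,0,-0.2,1,3.6,-2.6,18.5,0,0,-0.1,1,3.6,-2.7,18.5,0,0,-0.2,1,3.6,-2.6,18.5,0,0,-0.2]}}

```text
time_s: 2.8
tcp_pos: [0.6149, 0.0475, 0.2353]
orientation: [-0.0, 0.995, 0.096, -0.0]
ft_force: [-0.7, -0.7, 1.7]
opening: 0.0849
grip_force: 0.0
```

Call:
{"name": "drive_tool", "arguments": {"increments": [1,3.6,-2.6,18.5,0,0,-0.2,1,3.6,-2.6,18.5,0,0,-0.1,1,3.6,-2.6,18.5,0,0,-0.2,1,3.6,-2.6,18.5,0,0,-0.2,1,3.6,-2.6,18.5,0,0,-0.2]}}

```text
time_s: 3.22
tcp_pos: [0.63, 0.0638, 0.1428]
orientation: [-0.0, 0.995, 0.104, -0.0]
ft_force: [0.1, 0.1, -0.4]
opening: 0.0856
grip_force: 0.0
```

Call:
{"name": "drive_tool", "arguments": {"increments": [-1,0,0,0,0,0,0,-1,0,0,0,0,0,0,-1,0,0,0,0,0,0,-1,0,0,0,0,0,0,-1,0,0,0,0,0,0], "squeeze": 50}}

```text
time_s: 3.63
tcp_pos: [0.6312, 0.0627, 0.1456]
orientation: [0.0, 0.995, 0.103, 0.001]
ft_force: [-0.2, 1.3, -0.2]
opening: 0.0256
grip_force: 0.0
```

Call:
{"name": "drive_tool", "arguments": {"increments": [-1,0,0,0,0,0,0,-1,0,0,0,0,0,0,-1,0,0,0,0,0,0,-1,0,0,0,0,0,0,-1,0,0,0,0,0,0]}}

```text
time_s: 4.05
tcp_pos: [0.6312, 0.0621, 0.1455]
orientation: [0.001, 0.995, 0.103, 0.001]
ft_force: [-1.1, -3.8, 6.7]
opening: 0.0126
grip_force: 51.6
```

```bash
python3 -c "
from plan import *
go()
print(get_state()['torque'])"
```

```text
t 4.05 p [0.6312 0.0621 0.1455] psi -78.1 q6 1.27 op 0.0126 F [-1.1 -3.8  6.7] grip 51.6
[-0.53518604  0.24236811  0.29030069]
```

Call:
{"name": "drive_tool", "arguments": {"increments": [-1,0,0,0,0,0,-7,-1,0,0,0,0,0,-7,-1,0,0,0,0,0,-7,-1,0,0,0,0,0,-7,-1,0,0,0,0,0,-7]}}

```text
time_s: 4.47
tcp_pos: [0.6308, 0.0627, 0.1453]
orientation: [0.0, 0.917, 0.4, 0.0]
ft_force: [-2.9, -1.8, 7.7]
opening: 0.0129
grip_force: 51.7
```

Call:
{"name": "drive_tool", "arguments": {"increments": [-1,0,0,0,0,0,-7,-1,0,0,0,0,0,-7,-1,0,0,0,0,0,-7,-1,0,0,0,0,0,-7,-1,0,0,0,0,0,-7]}}

```text
time_s: 4.88
tcp_pos: [0.6302, 0.063, 0.1453]
orientation: [-0.001, 0.754, 0.657, -0.0]
ft_force: [-6.0, 0.0, 10.4]
opening: 0.0134
grip_force: 52.0
```

```bash
python3 -c "
from plan import *
go()
print(get_state()['torque'])"
```

```text
t 4.88 p [0.6302 0.063  0.1453] psi -7.9 q6 0.05 op 0.0134 F [-6.   0.  10.4] grip 52.0
[-0.11924687  1.12187146 -0.26164973]
```

Call:
{"name": "drive_tool", "arguments": {"increments": [-1,-10,0.3,0,0,0,0,-1,-20,0.6,0,0,0,0,-1,-20,0.6,0,0,0,0,-1,-20,0.6,0,0,0,0,-1,-20,0.6,0,0,0,0]}}

```text
time_s: 5.3
tcp_pos: [0.6206, -0.0265, 0.1454]
orientation: [-0.0, 0.755, 0.655, 0.001]
ft_force: [-1.8, 2.1, 6.2]
opening: 0.0128
grip_force: 51.7
```

Call:
{"name": "drive_tool", "arguments": {"increments": [-1,-20,0.6,0,0,0,0,-1,-20,0.6,0,0,0,0,-1,-20,0.6,0,0,0,0,-1,-20,0.6,0,0,0,0,-1,-20,0.6,0,0,0,0]}}

```text
time_s: 5.72
tcp_pos: [0.6101, -0.1264, 0.1454]
orientation: [0.001, 0.756, 0.655, 0.001]
ft_force: [1.9, 1.7, 3.8]
opening: 0.0132
grip_force: 51.4
```

Call:
{"name": "drive_tool", "arguments": {"increments": [-1,-8,0.2,0,0,0,0,-1,0,0,0,0,0,0,0,0,0,0,0,0,0,0,0,0,0,0,0,0,0,0,0,0,0,0,0]}}

```text
time_s: 6.13
tcp_pos: [0.6076, -0.1329, 0.143]
orientation: [-0.001, 0.755, 0.655, -0.0]
ft_force: [-0.9, -0.1, -1.2]
opening: 0.0426
grip_force: 0.0
```

```bash
python3 -c "
from plan import *
x,y=get_state()['tcp_pos'][:2]
go((0.5,1,x,y,.24,-7.9))"
```

```text
t 6.13 p [ 0.6076 -0.1329  0.143 ] psi -8.1 q6 -0.27 op 0.0426 F [-0.9 -0.1 -1.2] grip 0.0
# 0.607609645783932 -0.13285826322836353 0.24 -7.9
[0.5,0,0,-19.4,-0.1,-0.1,0,0.5,0,0,-19.4,0,0,-0.1,0.5,0,0,-19.4,0,0,0,0.5,0,-0.1,-19.4,0,0,-0.1,0.5,0,0,-19.4,0,0,-0]
```

Call:
{"name": "drive_tool", "arguments": {"increments": [0.5,0,0,-19.4,0,0,0,0.5,0,0,-19.4,0,0,0,0.5,0,0,-19.4,0,0,0,1,0,0,-19.4,0,0,0,1,0,0,-19.4,0,0,0]}}

```text
time_s: 6.55
tcp_pos: [0.6078, -0.1329, 0.241]
orientation: [-0.001, 0.755, 0.655, -0.0]
ft_force: [0.4, -0.2, 0.3]
opening: 0.0846
grip_force: 0.0
```

Run:
```python
from h import *
from plan import *
for n in("scene","side"):
    s=snapshot(n)
    for c in("blue","yellow","orange","red"):
        for b in blobs(s,c,.046,box=(.38,.70,-.34,.34)): print(n,c,b["rect"],b["area"])
go((1,2,.439,.008,.20,18.3),(1,2,.439,.008,.081,18.3))
```

```text
scene blue [ 612.  -122.3   82.7   66.2   78. ] 211
scene blue [463.4 277.6  53.6  35.1 -13. ] 377
scene yellow [ 462.9 -271.5   55.2   34.1   23.2] 147
scene orange [440.2   9.6  55.   33.8  18.8] 255
scene red [ 443.2 -122.5   54.7   36.6    5.2] 226
scene red [ 591.6 -159.    69.    33.4   46.1] 167
side blue [461.9 275.9  53.8  37.8 -15.5] 96
side blue [ 606.6 -146.    79.3   69.4   80.5] 314
side yellow [ 459.7 -275.9   53.7   34.    21.6] 291
side orange [436.6   6.5  52.6  35.3  17.9] 183
side red [ 623.3 -113.9   63.6   30.5   64.3] 175
side red [ 441.4 -126.5   53.3   35.6    7.1] 166
t 6.65 p [ 0.6098 -0.1338  0.2444] psi -8.1 q6 -0.27 op 0.0855 F [ 1.5 -0.4  0.2] grip 0.0
# 0.439 0.008 0.2 18.3
[1,11.6,-18.9,4.3,0.3,0.1,-2.6,1,12.5,-18.4,4.4,0,0,-2.7,1,13.3,-17.7,4.5,0,0,-2.6,1,14.2,-17.2,4.4,0,0,-2.7,1,14.9,-16.4,4.5,0,0,-2.6]
[1,15.6,-15.8,4.4,0,0,-2.6,1,16.3,-15,4.4,0,0,-2.7,1,17.1,-14.2,4.5,0,0,-2.6,1,17.6,-13.5,4.4,0,0,-2.7,1,18.3,-12.6,4.4,0,0,-2.6]
# 0.439 0.008 0.081 18.3
[1,0,0,11.9,0,0,0,1,0,0,11.9,0,0,0,1,0,0,11.9,0,0,0,1,0,0,11.9,0,0,0,1,0,0,11.9,0,0,-0]
[1,0,-0.1,11.9,0,0,0,1,0,0,11.9,0,0,0,1,0,0,11.9,0,0,0,1,0,0,11.9,0,0,0,1,0,0,11.9,0,0,-0]
```

Call:
{"name": "drive_tool", "arguments": {"increments": [1,11.6,-18.9,4.3,0.3,0,-2.6,1,12.5,-18.4,4.4,0,0,-2.7,1,13.3,-17.7,4.5,0,0,-2.6,1,14.2,-17.2,4.4,0,0,-2.7,1,15,-16.4,4.5,0,0,-2.6]}}

```text
time_s: 7.07
tcp_pos: [0.521, -0.0614, 0.2171]
orientation: [-0.004, 0.674, 0.738, -0.002]
ft_force: [-0.7, -0.4, -0.2]
opening: 0.0855
grip_force: 0.0
```

Call:
{"name": "drive_tool", "arguments": {"increments": [1,15.6,-15.8,4.4,0,0,-2.6,1,16.3,-15,4.4,0,0,-2.7,1,17.1,-14.2,4.5,0,0,-2.6,1,17.6,-13.5,4.4,0,0,-2.7,1,18.3,-12.6,4.4,0,0,-2.6]}}

```text
time_s: 7.48
tcp_pos: [0.4354, 0.0094, 0.1957]
orientation: [-0.004, 0.585, 0.811, -0.002]
ft_force: [-0.7, -0.2, 0.8]
opening: 0.0855
grip_force: 0.0
```

Run:
```python
from h import *
from plan import *
s=snapshot("wrist");s=snapshot("wrist")
for c in("blue","yellow","orange","red"):
    for b in blobs(s,c,.048,box=(.38,.70,-.34,.34)): print(c,b["rect"],b["area"],b["uv"])
cv2.imwrite("pics/w2.png",s["image"])
go((1,2,.439,.008,.081,18.3))
```

```text
blue [ 626.8 -101.8   18.9   15.9  -70.6] 250 [517.4 472.2]
orange [435.6   8.9  52.8  34.7  18. ] 4414 [327.4 263.4]
red [ 440.1 -120.6   52.7   38.5    7.2] 2409 [273.2 418.4]
t 7.58 p [0.4336 0.0106 0.1946] psi 18.4 q6 -0.58 op 0.0856 F [-0.3 -0.3 -1.1] grip 0.0
# 0.439 0.008 0.081 18.3
[1,-0.5,0.5,11.4,-0.6,-0.4,0,1,-0.4,0.5,11.3,0,0,0,1,-0.4,0.4,11.4,0,0,0,1,-0.4,0.4,11.3,0,0,0,1,-0.4,0.4,11.4,0,0,0.1]
[1,-0.4,0.5,11.4,0,0,0,1,-0.4,0.4,11.3,0,0,0,1,-0.4,0.4,11.4,0,0,0,1,-0.4,0.4,11.4,0,0,0,1,-0.4,0.5,11.3,0,0,0]
```

View pics/w2.png

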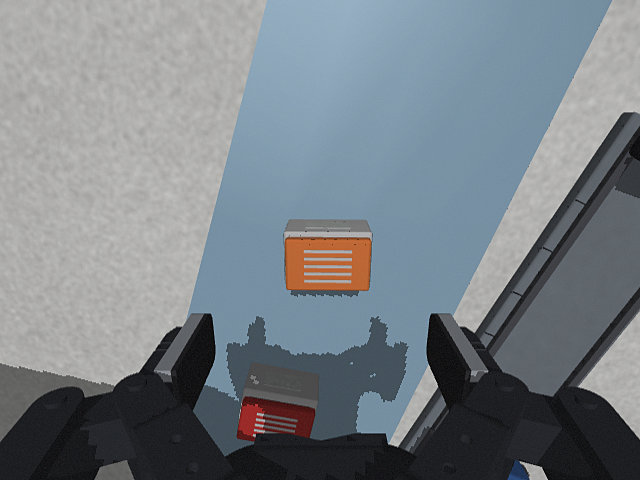

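The wrist view shows the orange cartridge upright and centred between the fingers at (328,260). I'll descend and grip.

Call:
{"name": "drive_tool", "arguments": {"increments": [1,-0.2,0.2,11.4,-0.5,-0.3,0,1,-0.2,0.3,11.3,0,0,0,1,-0.3,0.2,11.4,0,0,0,1,-0.2,0.3,11.3,0,0,0,1,-0.3,0.2,11.4,0,0,0]}}

```text
time_s: 8.0
tcp_pos: [0.439, 0.0072, 0.1396]
orientation: [0.002, 0.586, 0.81, 0.001]
ft_force: [-0.4, -0.1, 0.3]
opening: 0.0852
grip_force: 0.0
```

Call:
{"name": "drive_tool", "arguments": {"increments": [1,-0.2,0.3,11.4,0,0,0,1,-0.3,0.2,11.3,0,0,0,1,-0.2,0.3,11.4,0,0,0,1,-0.3,0.2,11.4,0,0,0,1,-0.2,0.3,11.3,0,0,0]}}

```text
time_s: 8.42
tcp_pos: [0.4408, 0.0064, 0.0827]
orientation: [0.002, 0.586, 0.81, 0.001]
ft_force: [0.5, 0.9, -0.5]
opening: 0.0858
grip_force: 0.0
```

Call:
{"name": "drive_tool", "arguments": {"increments": [0,0,0,0,0,0,0,-0.2,0,0,0,0,0,0,-1,0,0,0,0,0,0,-1,0,0,0,0,0,0,-1,0,0,0,0,0,0], "squeeze": 40}}

```text
time_s: 8.83
tcp_pos: [0.4411, 0.0064, 0.0844]
orientation: [0.003, 0.586, 0.81, 0.001]
ft_force: [0.4, 0.4, -2.2]
opening: 0.0569
grip_force: 44.7
```

Run:
```python
from h import *
from plan import *
s=snapshot("side");s=snapshot("wrist")
for c in("orange",):
    for b in blobs(s,c,.048,box=(.38,.70,-.34,.34)): print(c,b["rect"],b["area"],b["uv"])
go()
```

```text
orange [439.5  11.5  51.9  36.2  18.2] 11566 [320.5 353.1]
t 8.93 p [0.4409 0.0065 0.0842] psi 18.2 q6 -0.58 op 0.0573 F [ 0.5  0.5 -1.7] grip 44.7
```

Run:
```python
from plan import *
go((-1,1,.4405,.0065,.120,18.2),(-1,2,.6364,.1041,.120,-6),(-1,1,.6364,.1041,.0975,-6))
```

```text
t 8.93 p [0.4409 0.0065 0.0842] psi 18.2 q6 -0.58 op 0.0573 F [ 0.5  0.5 -1.7] grip 44.7
# 0.4405 0.0065 0.12 18.2
[-1,0,0,-7.2,0.3,0.2,0,-1,0,-0.1,-7.1,0,0,0,-1,0.1,-0.1,-7.2,0,0,0,-1,0,-0.1,-7.1,0,0,0,-1,0,-0.1,-7.2,0,0,0]
# 0.6364 0.1041 0.12 -6
[-1,3.1,21.7,0,0,0,2.4,-1,4.1,21.5,0,0,0,2.4,-1,4.9,21.3,0,0,0,2.5,-1,5.9,21.1,-0.1,0,0,2.4,-1,6.7,20.8,0,0,0,2.4]
[-1,7.7,20.5,0,0,0,2.4,-1,8.4,20.2,0,0,0,2.5,-1,9.4,19.8,0,0,0,2.4,-1,10.1,19.4,0,0,0,2.4,-1,11,18.9,0,0,0,2.4]
# 0.6364 0.1041 0.0975 -6
[-1,0,0,4.5,0,0,0,-1,0,0,4.5,0,0,0,-1,0,0,4.5,0,0,0,-1,0,0.1,4.5,0,0,0,-1,0,0,4.5,0,0,0]
```

Call:
{"name": "drive_tool", "arguments": {"increments": [-1,0,0,-7.2,0.3,0.2,0,-1,0,0,-7.2,0,0,0,-1,0,0,-7.2,0,0,0,-1,0,0,-7.2,0,0,0,-1,0,0,-7.2,0,0,0]}}

```text
time_s: 9.35
tcp_pos: [0.4411, 0.0064, 0.1212]
orientation: [-0.0, 0.586, 0.81, -0.0]
ft_force: [1.4, -0.6, -2.2]
opening: 0.057
grip_force: 44.6
```

Call:
{"name": "drive_tool", "arguments": {"increments": [-1,3,21.7,0,0,0,2.4,-1,4,21.5,0,0,0,2.4,-1,5,21.3,0,0,0,2.5,-1,6,21,0,0,0,2.4,-1,6.7,20.8,0,0,0,2.4]}}

```text
time_s: 9.77
tcp_pos: [0.5397, 0.0558, 0.1205]
orientation: [-0.0, 0.669, 0.743, -0.0]
ft_force: [-0.6, -0.5, -2.9]
opening: 0.0572
grip_force: 44.6
```

Call:
{"name": "drive_tool", "arguments": {"increments": [-1,7.7,20.5,0,0,0,2.4,-1,8.4,20.2,0,0,0,2.5,-1,9.4,19.8,0,0,0,2.4,-1,10,19.4,0,0,0,2.4,-1,11,18.9,0,0,0,2.4]}}

```text
time_s: 10.18
tcp_pos: [0.6375, 0.1046, 0.1203]
orientation: [-0.0, 0.744, 0.669, -0.0]
ft_force: [-0.6, -0.8, -2.1]
opening: 0.0571
grip_force: 44.6
```

Run:
```python
from h import *
from plan import *
for i in range(2): s=snapshot("wrist")
cv2.imwrite("pics/w3.png",s["image"]);
for b in blobs(s,"orange",.084,box=(.38,.70,-.34,.34)): print(b["rect"],b["area"],b["uv"])
go((-1,1,.6364,.1041,.0975,-6))
```

```text
[641.2 110.8  52.3  36.3  -6.3] 11573 [320.6 353. ]
t 10.28 p [0.639  0.1051 0.1209] psi -5.9 q6 0.08 op 0.0573 F [-0.8 -0.2 -1.5] grip 44.7
# 0.6364 0.1041 0.0975 -6
[-1,-0.3,-0.5,4.7,0.1,0,0,-1,-0.2,-0.5,4.6,0,0,0,-1,-0.3,-0.5,4.7,0,0,0,-1,-0.2,-0.5,4.7,0,0,0.1,-1,-0.3,-0.5,4.6,0,0,-0]
```

View pics/w3.png

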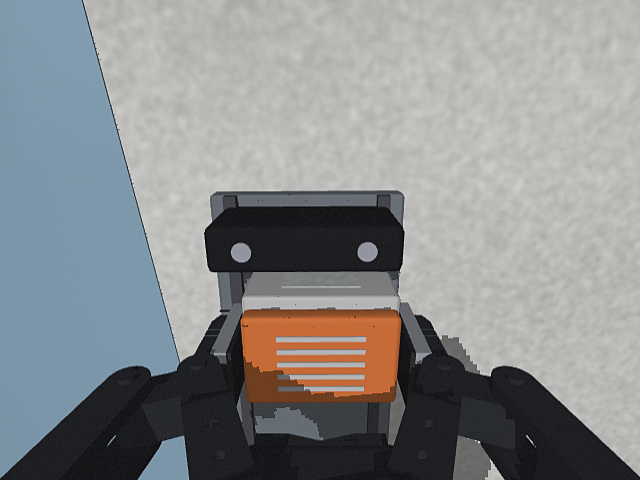

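Run:
```python
from h import *
from plan import *
s=snapshot("wrist")
print(ray(s,[(241,252),(367,251),(212,270.5),(400,271)],.052).round(4))
print(ray(s,[(211,192),(404,192)],.017).round(4), ray(s,[(320.5,272),(320.5,310),(320.5,402),(320.5,293)],.084).round(4))
go()
```

```text
[[0.6112 0.1394 0.052 ]
 [0.6607 0.1346 0.052 ]
 [0.5983 0.1328 0.052 ]
 [0.6733 0.1247 0.052 ]]
[[0.5932 0.1585 0.017 ]
 [0.6832 0.1491 0.017 ]] [[0.6428 0.1412 0.084 ]
 [0.6415 0.1281 0.084 ]
 [0.6377 0.092  0.084 ]
 [0.6421 0.1341 0.084 ]]
t 10.33 p [0.6375 0.1045 0.1204] psi -5.9 q6 0.08 op 0.0570 F [-0.5 -0.  -1.9] grip 44.7
```

The lane centre is at tool y of -6 relative to the cartridge, and the cartridge needs to move back about 4 mm. I'll correct while lowering, then release.

Call:
{"name": "drive_tool", "arguments": {"increments": [-1,-4,-6,2,0,0,0,-1,0,0,4,0,0,0,-1,0,0,6,0,0,0,-1,0,0,6,0,0,0,-1,0,0,5,0,0,0]}}

```text
time_s: 10.75
tcp_pos: [0.6293, 0.1004, 0.0958]
orientation: [-0.001, 0.743, 0.669, -0.001]
ft_force: [-10.4, 2.7, 35.0]
opening: 0.057
grip_force: 50.2
```

Run:
```python
from h import *
from plan import *
for i in range(2): s=snapshot("wrist")
go()
for b in blobs(s,"orange",.06,box=(.38,.70,-.34,.34)): print(b["rect"],b["area"],b["uv"])
for n in ("scene","side"):
  s=snapshot(n)
  for c in("blue","yellow","red"):
    for b in blobs(s,c,.046,box=(.38,.50,-.34,.34)): print(n,c,b["rect"],b["area"])
```

```text
t 10.85 p [0.6298 0.1005 0.0962] psi -6.0 q6 0.07 op 0.0568 F [-0.1  0.7 -3. ] grip 45.0
[629.9 106.   51.8  36.   -5.9] 11695 [320.3 353.5]
scene blue [463.3 277.5  53.6  35.3 -12.8] 377
scene yellow [ 462.5 -271.2   54.6   35.1   22. ] 193
side blue [461.9 276.   53.8  37.5 -15.5] 99
side yellow [ 459.7 -275.9   53.7   34.7   21.5] 204
side red [ 441.7 -126.8   52.3   35.2    6.8] 165
```

Call:
{"name": "drive_tool", "arguments": {"increments": [0.5,0,0,0,0,0,0,0.5,0,0,0,0,0,0,1,0,0,0,0,0,0,1,0,0,-10,0,0,0,1,0,0,-20,0,0,0]}}

```text
time_s: 11.37
tcp_pos: [0.6285, 0.1007, 0.1249]
orientation: [-0.002, 0.743, 0.669, -0.002]
ft_force: [-0.4, 0.5, 0.5]
opening: 0.0854
grip_force: 0.0
```

Call:
{"name": "drive_tool", "arguments": {"increments": [1,0,0,-30,0,0,0,1,0,0,-30,0,0,0,1,0,0,-20,0,0,0,1,0,0,0,0,0,0,1,0,0,0,0,0,0]}}

```text
time_s: 11.78
tcp_pos: [0.6314, 0.1007, 0.2094]
orientation: [0.001, 0.743, 0.669, 0.001]
ft_force: [-0.3, 0.1, -0.6]
opening: 0.0855
grip_force: 0.0
```

Run:
```python
from h import *
from plan import *
for i in range(2): s=snapshot("wrist")
for b in blobs(s,"orange",.06,box=(.38,.70,-.34,.34)): print(b["rect"],b["area"],b["uv"])
cv2.imwrite("pics/w4.png",s["image"])
go((1,3,.443,-.126,.20,7),(1,2,.443,-.126,.083,7))
```

```text
[630.3 104.4  52.7  34.8  -6. ] 4510 [319.9 249.8]
t 11.88 p [0.6298 0.1007 0.206 ] psi -6.0 q6 0.07 op 0.0853 F [-1.   0.1 -0.6] grip 0.0
# 0.443 -0.126 0.2 7
[1,-16.3,-10.8,0.4,-0.2,0,-0.9,1,-16.2,-11.1,0.4,0,0,-0.8,1,-16,-11.3,0.4,0,0,-0.9,1,-15.8,-11.5,0.4,0,0,-0.9,1,-15.6,-11.8,0.4,0,0,-0.8]
[1,-15.5,-12,0.4,0,0,-0.9,1,-15.3,-12.3,0.4,0,0,-0.8,1,-15.1,-12.4,0.4,0,0,-0.9,1,-14.9,-12.7,0.4,0,0,-0.9,1,-14.7,-13,0.4,0,0,-0.8]
[1,-14.5,-13.1,0.4,0,0,-0.9,1,-14.3,-13.4,0.4,0,0,-0.9,1,-14.1,-13.5,0.4,0,0,-0.8,1,-13.9,-13.8,0.4,0,0,-0.9,1,-13.7,-14,0.4,0,0,-0.9]
# 0.443 -0.126 0.083 7
[1,0,0,11.7,0,0,0,1,0,0,11.7,0,0,0,1,0,0,11.7,0,0,0,1,0,0,11.7,0,0,0,1,0,0,11.7,0,0,0]
[1,0,-0.1,11.7,0,0,0,1,0,0,11.7,0,0,0,1,0,0,11.7,0,0,0,1,0,0,11.7,0,0,0,1,0,0,11.7,0,0,0]
```

View pics/w4.png

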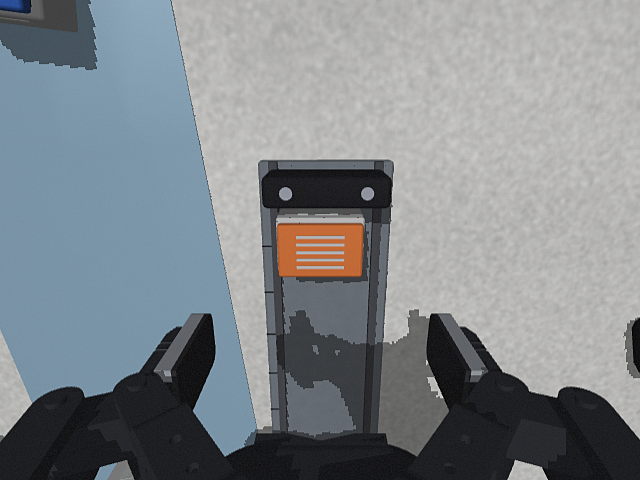

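The orange cartridge is in the channel by the end stop, with its lid centre at (320,250), about 3.5 mm left of the lane centre but inside the lips. Next is red.

Call:
{"name": "drive_tool", "arguments": {"increments": [1,-16,-11,0.4,0,0,-0.9,1,-16,-11,0.4,0,0,-0.8,1,-16,-11.3,0.4,0,0,-0.9,1,-15.8,-11.5,0.4,0,0,-0.9,1,-15.6,-11.8,0.4,0,0,-0.8]}}

```text
time_s: 12.3
tcp_pos: [0.5664, 0.0252, 0.2029]
orientation: [-0.002, 0.717, 0.697, -0.002]
ft_force: [0.1, 0.9, -0.4]
opening: 0.0854
grip_force: 0.0
```

Call:
{"name": "drive_tool", "arguments": {"increments": [1,-15.5,-12,0.4,0,0,-0.9,1,-15.3,-12.3,0.4,0,0,-0.8,1,-15,-12.4,0.4,0,0,-0.9,1,-15,-12.7,0.4,0,0,-0.9,1,-14.7,-13,0.4,0,0,-0.8]}}

```text
time_s: 12.72
tcp_pos: [0.5041, -0.0503, 0.2012]
orientation: [-0.002, 0.69, 0.724, -0.001]
ft_force: [0.0, -0.3, -0.1]
opening: 0.0857
grip_force: 0.0
```

Call:
{"name": "drive_tool", "arguments": {"increments": [1,-14,-13,0.4,0,0,-0.9,1,-14,-13.4,0.4,0,0,-0.9,1,-14,-13.5,0.4,0,0,-0.8,1,-13.5,-13.8,0.4,0,0,-0.9,1,-12,-14,0.4,0,0,-0.9]}}

```text
time_s: 13.13
tcp_pos: [0.4418, -0.1227, 0.1994]
orientation: [-0.002, 0.662, 0.749, -0.001]
ft_force: [0.2, -0.4, -0.1]
opening: 0.0853
grip_force: 0.0
```

Run:
```python
from h import *
from plan import *
for i in range(2): s=snapshot("wrist")
for b in blobs(s,"red",.048,box=(.38,.50,-.34,.34)): print(b["rect"],b["area"],b["uv"])
for n in ("scene","side"):
  s=snapshot(n)
  for c in("blue","yellow","red"):
    for b in blobs(s,c,.046,box=(.38,.50,-.34,.34)): print(n,c,b["rect"],b["area"])
go((1,2,.4425,-.123,.083,6.5))
```

```text
[ 440.7 -124.4   52.7   34.3    7.1] 4320 [322.5 253.4]
scene blue [463.3 277.8  53.4  35.1 -13.3] 376
scene yellow [ 462.8 -272.2   54.5   33.1   23.1] 184
scene red [ 443.9 -122.8   53.5   36.4    7.1] 222
side blue [461.9 275.9  53.8  37.8 -15.5] 96
side yellow [ 459.7 -275.9   53.9   34.4   22.3] 297
side red [ 441.4 -126.5   53.3   35.6    7.1] 166
t 13.33 p [ 0.4429 -0.1222  0.2   ] psi 7.0 q6 -0.65 op 0.0852 F [0.2 0.1 0.5] grip 0.0
# 0.4425 -0.123 0.083 6.5
[1,-0.1,0,11.7,-0.2,-0.1,0,1,-0.1,-0.1,11.7,0,0,0.1,1,-0.1,0,11.7,0,0,0,1,0,-0.1,11.7,0,0,0.1,1,-0.1,0,11.7,0,0,0]
[1,-0.1,-0.1,11.7,0,0,0.1,1,-0.1,0,11.7,0,0,0,1,0,-0.1,11.7,0,0,0.1,1,-0.1,0,11.7,0,0,0,1,-0.1,-0.1,11.7,0,0,0.1]
```

Call:
{"name": "drive_tool", "arguments": {"increments": [1,-0.1,0,11.7,0,0,0,1,-0.1,0,11.7,0,0,0,1,-0.1,0,11.7,0,0,0,1,0,0,11.7,0,0,0,1,0,0,11.7,0,0,0]}}

```text
time_s: 13.75
tcp_pos: [0.4436, -0.1218, 0.1414]
orientation: [-0.001, 0.662, 0.749, -0.0]
ft_force: [0.5, 0.2, 0.9]
opening: 0.0854
grip_force: 0.0
```

Call:
{"name": "drive_tool", "arguments": {"increments": [1,0,0,11.7,0,0,0,1,0,0,11.7,0,0,0,1,0,0,11.7,0,0,0,1,0,0,11.7,0,0,0,1,0,0,11.7,0,0,0]}}

```text
time_s: 14.17
tcp_pos: [0.4436, -0.1218, 0.0829]
orientation: [-0.001, 0.662, 0.75, -0.0]
ft_force: [-0.4, 0.2, 0.4]
opening: 0.0851
grip_force: 0.0
```

Call:
{"name": "drive_tool", "arguments": {"increments": [0,0,0,0,0,0,0,-0.2,0,0,0,0,0,0,-1,0,0,0,0,0,0,-1,0,0,0,0,0,0,-1,0,0,0,0,0,0], "squeeze": 40}}

```text
time_s: 14.58
tcp_pos: [0.4436, -0.1228, 0.0844]
orientation: [-0.0, 0.662, 0.749, -0.0]
ft_force: [0.5, 0.0, -1.4]
opening: 0.0572
grip_force: 44.6
```

Run:
```python
from h import *
from plan import *
for i in range(2): s=snapshot("wrist")
for b in blobs(s,"red",.048,box=(.38,.50,-.34,.34)): print(b["rect"],b["area"],b["uv"])
go((-1,1,.4425,-.1225,.120,7),(-1,3,.6288,.058,.120,-6),(-1,1,.6288,.058,.097,-6))
```

```text
[ 443.4 -122.9   51.8   35.9    7. ] 10952 [320.5 366.9]
t 14.68 p [ 0.4434 -0.1228  0.0843] psi 7.0 q6 -0.66 op 0.0568 F [ 0.  -0.4 -0.6] grip 44.6
# 0.4425 -0.1225 0.12 7
[-1,0.1,-0.2,-7.1,0,0,0,-1,0.1,-0.2,-7.2,0,0,0,-1,0,-0.1,-7.1,0,0,0,-1,0.1,-0.2,-7.2,0,0,0,-1,0.1,-0.2,-7.1,0,0,0]
# 0.6288 0.058 0.12 -6
[-1,10.4,13.8,0,0,0,0.9,-1,10.7,13.6,0,0,0,0.8,-1,10.8,13.5,0,0,0,0.9,-1,11,13.3,-0.1,0,0,0.9,-1,11.3,13.2,0,0,0,0.8]
[-1,11.4,13,0,0,0,0.9,-1,11.6,12.8,0,0,0,0.9,-1,11.8,12.6,0,0,0,0.9,-1,12.1,12.4,0,0,0,0.8,-1,12.2,12.3,0,0,0,0.9]
[-1,12.3,12,-0.1,0,0,0.9,-1,12.6,11.9,0,0,0,0.8,-1,12.8,11.7,0,0,0,0.9,-1,12.9,11.5,0,0,0,0.9,-1,13.1,11.3,0,0,0,0.8]
# 0.6288 0.058 0.097 -6
[-1,0,0,4.6,0,0,0,-1,0,0,4.6,0,0,0,-1,0,0,4.6,0,0,0,-1,0,0,4.6,0,0,0,-1,0,0,4.6,0,0,0]
```

Call:
{"name": "drive_tool", "arguments": {"increments": [-1,0,0,-7.2,0,0,0,-1,0,0,-7.2,0,0,0,-1,0,0,-7.2,0,0,0,-1,0,0,-7.2,0,0,0,-1,0,0,-7.2,0,0,0]}}

```text
time_s: 15.1
tcp_pos: [0.4435, -0.123, 0.1212]
orientation: [-0.0, 0.662, 0.749, -0.0]
ft_force: [0.3, -0.7, -1.2]
opening: 0.0571
grip_force: 44.6
```

Call:
{"name": "drive_tool", "arguments": {"increments": [-1,10.5,13.8,0,0,0,0.9,-1,10.7,13.6,0,0,0,0.8,-1,10.8,13.5,0,0,0,0.9,-1,11,13.3,0,0,0,0.9,-1,11.3,13.2,0,0,0,0.8]}}

```text
time_s: 15.52
tcp_pos: [0.5061, -0.0619, 0.1206]
orientation: [-0.0, 0.69, 0.724, -0.0]
ft_force: [0.1, 0.3, -1.5]
opening: 0.0573
grip_force: 44.6
```

Call:
{"name": "drive_tool", "arguments": {"increments": [-1,11.5,13,0,0,0,0.9,-1,11.6,12.8,0,0,0,0.9,-1,11.8,12.6,0,0,0,0.9,-1,12,12.4,0,0,0,0.8,-1,12.2,12.3,0,0,0,0.9]}}

```text
time_s: 15.93
tcp_pos: [0.5682, -0.0016, 0.1205]
orientation: [-0.0, 0.717, 0.697, -0.0]
ft_force: [-0.8, -0.4, -1.0]
opening: 0.0569
grip_force: 51.0
```

Call:
{"name": "drive_tool", "arguments": {"increments": [-1,12.4,12,0,0,0,0.9,-1,12.6,11.9,0,0,0,0.8,-1,12.8,11.7,0,0,0,0.9,-1,13,11.5,0,0,0,0.9,-1,13,11.3,0,0,0,0.8]}}

```text
time_s: 16.35
tcp_pos: [0.6302, 0.0586, 0.1204]
orientation: [-0.0, 0.743, 0.669, -0.0]
ft_force: [0.7, -0.0, -1.9]
opening: 0.057
grip_force: 51.1
```

Run:
```python
from h import *
from plan import *
for i in range(2): s=snapshot("wrist")
for c in("red","orange"):
  for b in blobs(s,c,.084 if c=="red" else .06,box=(.38,.70,-.1,.34)): print(b["rect"],b["area"],b["uv"])
cv2.imwrite("pics/w5.png",s["image"])
go((-1,1,.6288,.058,.097,-6))
```

```text
[632.   59.9  52.   36.5  -6.1] 11019 [320.5 366.8]
[630.4 103.7  52.1  34.2  -6. ] 10565 [303.3 226.3]
t 16.45 p [0.6311 0.0595 0.1207] psi -5.9 q6 0.01 op 0.0570 F [-0.3 -0.6 -1.1] grip 51.2
# 0.6288 0.058 0.097 -6
[-1,-0.3,-0.4,4.7,0.1,0,0,-1,-0.4,-0.5,4.8,0,0,0.1,-1,-0.3,-0.4,4.7,0,0,0,-1,-0.4,-0.4,4.8,0,0,0,-1,-0.3,-0.5,4.7,0,0,0]
```

View pics/w5.png

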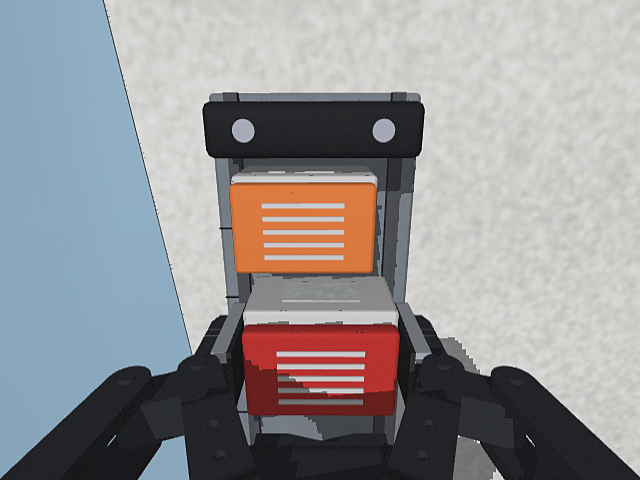

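The red cartridge is 2.5 mm right of the lane centre, with about a 6 mm gap to orange. I'll lower it with that correction and release.

Call:
{"name": "drive_tool", "arguments": {"increments": [-1,0,-2.5,2,0,0,0,-1,0,0,5,0,0,0,-1,0,0,6,0,0,0,-1,0,0,6,0,0,0,-1,0,0,4.5,0,0,0]}}

```text
time_s: 16.87
tcp_pos: [0.6265, 0.0577, 0.0961]
orientation: [-0.001, 0.743, 0.669, -0.001]
ft_force: [-11.1, 0.4, 34.6]
opening: 0.057
grip_force: 55.4
```

Call:
{"name": "drive_tool", "arguments": {"increments": [-1,0,0,0,0,0,0,0.5,0,0,0,0,0,0,0.5,0,0,0,0,0,0,1,0,0,0,0,0,0,1,0,0,-15,0,0,0]}}

```text
time_s: 17.28
tcp_pos: [0.6249, 0.0583, 0.1081]
orientation: [-0.003, 0.743, 0.669, -0.003]
ft_force: [-0.5, -0.2, -0.2]
opening: 0.0847
grip_force: 0.0
```

Call:
{"name": "drive_tool", "arguments": {"increments": [1,0,0,-25,0,0,0,1,0,0,-30,0,0,0,1,0,0,-30,0,0,0,1,0,0,0,0,0,0,1,0,0,0,0,0,0]}}

```text
time_s: 17.7
tcp_pos: [0.6287, 0.058, 0.1989]
orientation: [0.002, 0.743, 0.669, 0.001]
ft_force: [0.5, -1.1, -0.1]
opening: 0.0853
grip_force: 0.0
```

Run:
```python
from h import *
from plan import *
for i in range(2): s=snapshot("wrist")
for c in("red","orange"):
  for b in blobs(s,c,.06,box=(.38,.70,-.1,.34)): print(b["rect"],b["area"],b["uv"])
for n in ("scene","side"):
  s=snapshot(n)
  for c in("blue","yellow"):
    for b in blobs(s,c,.046,box=(.38,.50,-.34,.34)): print(n,c,b["rect"],b["area"])
go((1,3,.462,-.272,.20,22))
```

```text
[626.7  55.9  52.5  34.7  -6. ] 4804 [319.9 265. ]
[630.2 103.   52.7  33.5  -6. ] 5776 [317.2 185.7]
scene blue [463.4 277.6  53.6  35.1 -13. ] 377
scene yellow [ 462.5 -271.2   55.1   35.1   21.4] 195
side blue [461.9 276.5  54.   36.6 -15.5] 97
side yellow [ 459.7 -275.2   54.2   35.9   21.5] 218
t 17.90 p [0.6262 0.0583 0.1942] psi -6.0 q6 0.00 op 0.0854 F [-0.3  1.3 -0.8] grip 0.0
# 0.462 -0.272 0.2 22
[1,-23,-8.6,-0.3,-0.3,0,-1.9,1,-22.8,-9.4,-0.4,0,0,-1.8,1,-22.4,-10,-0.4,0,0,-1.9,1,-22.1,-10.8,-0.4,0,0,-1.9,1,-21.7,-11.6,-0.4,0,0,-1.8]
[1,-21.4,-12.2,-0.4,0,0,-1.9,1,-20.9,-12.9,-0.4,0,0,-1.8,1,-20.5,-13.6,-0.4,0,0,-1.9,1,-20,-14.2,-0.4,0,0,-1.9,1,-19.6,-14.9,-0.4,0,0,-1.8]
[1,-19.1,-15.5,-0.3,0,0,-1.9,1,-18.6,-16.1,-0.4,0,0,-1.9,1,-18,-16.7,-0.4,0,0,-1.8,1,-17.5,-17.3,-0.4,0,0,-1.9,1,-16.9,-17.9,-0.4,0,0,-1.9]
```

Call:
{"name": "drive_tool", "arguments": {"increments": [1,-23,-8.6,-0.4,0,0,-1.9,1,-22.8,-9.4,-0.4,0,0,-1.8,1,-22.4,-10,-0.4,0,0,-1.9,1,-22,-10.8,-0.4,0,0,-1.9,1,-21.7,-11.6,-0.4,0,0,-1.8]}}

```text
time_s: 18.32
tcp_pos: [0.5711, -0.0524, 0.1967]
orientation: [-0.002, 0.685, 0.728, -0.001]
ft_force: [0.3, 0.4, 0.8]
opening: 0.0858
grip_force: 0.0
```

Call:
{"name": "drive_tool", "arguments": {"increments": [1,-21.4,-12.2,-0.4,0,0,-1.9,1,-21,-13,-0.4,0,0,-1.8,1,-20.5,-13.6,-0.4,0,0,-1.9,1,-20,-14.2,-0.4,0,0,-1.9,1,-19.6,-15,-0.4,0,0,-1.8]}}

```text
time_s: 18.73
tcp_pos: [0.5162, -0.1626, 0.1989]
orientation: [-0.002, 0.624, 0.781, -0.001]
ft_force: [-0.2, 1.3, -0.1]
opening: 0.0851
grip_force: 0.0
```

Call:
{"name": "drive_tool", "arguments": {"increments": [1,-19,-15.5,-0.4,0,0,-1.9,1,-18.6,-16,-0.4,0,0,-1.9,1,-18,-16.7,-0.4,0,0,-1.8,1,-17.5,-17.3,-0.4,0,0,-1.9,1,-17,-18,-0.4,0,0,-1.9]}}

```text
time_s: 19.15
tcp_pos: [0.4616, -0.2726, 0.201]
orientation: [-0.002, 0.558, 0.83, -0.0]
ft_force: [-0.0, -0.2, 0.7]
opening: 0.0851
grip_force: 0.0
```

Run:
```python
from h import *
from plan import *
for i in range(3): s=snapshot("wrist")
for b in blobs(s,"yellow",.048,box=(.38,.50,-.34,.34)): print(b["rect"],b["area"],b["uv"])
go((1,2,.462,-.2725,.083,22))
```

```text
[ 444.3 -260.2   52.6   34.1   21.9] 4505 [304.7 222.5]
t 19.30 p [ 0.4618 -0.2729  0.2013] psi 21.9 q6 -1.14 op 0.0852 F [ 0.6  0.3 -0.8] grip 0.0
# 0.462 -0.2725 0.083 22
[1,0,0.1,11.8,-0.1,-0.1,0,1,0,0,11.9,0,0,0,1,0.1,0,11.8,0,0,0,1,0,0.1,11.8,0,0,-0.1,1,0,0,11.8,0,0,0]
[1,0,0,11.9,0,0,0,1,0.1,0.1,11.8,0,0,0,1,0,0,11.8,0,0,0,1,0,0,11.8,0,0,0,1,0,0.1,11.9,0,0,-0]
```

Run:
```python
from h import *
from plan import *
for n in ("scene","side","wrist"):
  s=snapshot(n)
  for c in("blue","yellow"):
    for b in blobs(s,c,.046,box=(.38,.50,-.34,.34)): print(n,c,b["rect"],b["area"])
go((1,2,.4455,-.2595,.083,22))
```

```text
scene blue [463.4 277.6  53.6  35.1 -13. ] 377
scene yellow [ 448.1 -257.1   54.2   34.7   21.5] 190
side yellow [ 445.3 -261.6   53.6   34.5   22.6] 189
wrist yellow [ 444.6 -261.    52.9   34.6   22. ] 4418
t 19.45 p [ 0.4629 -0.2712  0.2016] psi 22.1 q6 -1.14 op 0.0855 F [-0.4  0.4  0.5] grip 0.0
# 0.4455 -0.2595 0.083 22
[1,1.7,-1.2,11.9,-0.1,-0.1,0,1,1.7,-1.1,11.8,0,0,0,1,1.8,-1.2,11.9,0,0,0,1,1.7,-1.2,11.8,0,0,0,1,1.7,-1.1,11.9,0,0,0]
[1,1.7,-1.2,11.9,0,0,0,1,1.8,-1.2,11.8,0,0,0,1,1.7,-1.2,11.9,0,0,0,1,1.7,-1.1,11.9,0,0,0.1,1,1.7,-1.2,11.8,0,0,-0]
```

The yellow cartridge was knocked to about (0.446, -0.260). I'll shift sideways first, then descend.

Call:
{"name": "drive_tool", "arguments": {"increments": [1,6,-4,5,0,0,0,1,6,-4,8,0,0,0,1,5,-3.5,10,0,0,0,1,0,0,14,0,0,0,1,0,0,14,0,0,0]}}

```text
time_s: 19.87
tcp_pos: [0.4454, -0.2595, 0.1504]
orientation: [-0.001, 0.558, 0.83, -0.0]
ft_force: [0.5, -0.7, -0.9]
opening: 0.0856
grip_force: 0.0
```

Call:
{"name": "drive_tool", "arguments": {"increments": [1,0,0,15,0,0,0,1,0,0,15,0,0,0,1,0,0,15,0,0,0,1,0,0,13,0,0,0,1,0,0,9.5,0,0,0]}}

```text
time_s: 20.28
tcp_pos: [0.4448, -0.2592, 0.0819]
orientation: [-0.002, 0.559, 0.829, -0.0]
ft_force: [-0.2, 0.1, -0.3]
opening: 0.0855
grip_force: 0.0
```

Call:
{"name": "drive_tool", "arguments": {"increments": [0,0,0,0,0,0,0,-0.2,0,0,0,0,0,0,-1,0,0,0,0,0,0,-1,0,0,0,0,0,0,-1,0,0,0,0,0,0], "squeeze": 45}}

```text
time_s: 20.7
tcp_pos: [0.4459, -0.2609, 0.0845]
orientation: [-0.0, 0.559, 0.829, -0.0]
ft_force: [0.0, 0.2, -2.5]
opening: 0.0572
grip_force: 50.3
```

Run:
```python
from h import *
from plan import *
for i in range(2): s=snapshot("wrist")
for b in blobs(s,"yellow",.048,box=(.38,.50,-.34,.34)): print(b["rect"],b["area"],b["uv"])
d=.103+.0
u=np.array([.1045,.9945]);e=np.array([.6358,.1288])
t=e-.119*u;print(t)
p=get_state()["tcp_pos"]
go((-1,1,p[0],p[1],.120,22),(-1,4,t[0],t[1],.120,-6))
```

```text
[ 444.6 -257.8   51.6   35.7   22.1] 11205 [320.4 358.5]
[0.6233645 0.0104545]
t 20.80 p [ 0.4459 -0.2609  0.0844] psi 22.0 q6 -1.15 op 0.0569 F [ 0.1 -0.2 -0. ] grip 50.7
# 0.4458785354939812 -0.26086278864451007 0.12 22
[-1,0,0,-7.1,0,0,0,-1,0,0,-7.1,0,0,0,-1,0,0,-7.1,0,0,0,-1,0,0,-7.2,0,0,0,-1,0,0,-7.1,0,0,0]
# 0.6233645 0.010454499999999992 0.12 -6
[-1,9.2,13.3,0,0,0,1.4,-1,9.6,13.1,0,0,0,1.4,-1,9.9,12.8,0,0,0,1.4,-1,10.2,12.7,0,0,0,1.4,-1,10.5,12.3,-0.1,0,0,1.4]
[-1,10.8,12.1,0,0,0,1.4,-1,11.1,11.8,0,0,0,1.4,-1,11.3,11.6,0,0,0,1.4,-1,11.7,11.2,0,0,0,1.4,-1,11.9,11,0,0,0,1.4]
[-1,12.2,10.7,0,0,0,1.4,-1,12.5,10.4,0,0,0,1.4,-1,12.7,10,0,0,0,1.4,-1,12.9,9.8,-0.1,0,0,1.4,-1,13.2,9.5,0,0,0,1.4]
[-1,13.4,9.1,0,0,0,1.4,-1,13.6,8.8,0,0,0,1.4,-1,13.8,8.4,0,0,0,1.4,-1,14.1,8.1,0,0,0,1.4,-1,14.2,7.8,0,0,0,1.4]
```

Run:
```python
from plan import *
go((-1,1,.4459,-.2609,.120,22),(-1,2,.48,-.03,.120,8),(-1,2,.6232,.0085,.120,-6))
```

```text
t 20.80 p [ 0.4459 -0.2609  0.0844] psi 22.0 q6 -1.15 op 0.0569 F [ 0.1 -0.2 -0. ] grip 50.7
# 0.4459 -0.2609 0.12 22
[-1,0,0,-7.1,0,0,0,-1,0,0,-7.1,0,0,0,-1,0,0,-7.1,0,0,0,-1,0,0,-7.2,0,0,0,-1,0,0,-7.1,0,0,0]
# 0.48 -0.03 0.12 8
[-1,20.1,11.8,0,0,0,1.4,-1,20.4,11.4,0,0,0,1.4,-1,20.7,10.8,0,0,0,1.4,-1,20.9,10.3,0,0,0,1.4,-1,21.2,9.8,-0.1,0,0,1.4]
[-1,21.4,9.3,0,0,0,1.4,-1,21.6,8.7,0,0,0,1.4,-1,21.9,8.3,0,0,0,1.4,-1,22,7.7,0,0,0,1.4,-1,22.2,7.1,0,0,0,1.4]
# 0.6232 0.0085 0.12 -6
[-1,1.8,14.7,0,0,0,1.4,-1,2.2,14.7,0,0,0,1.4,-1,2.5,14.6,0,0,0,1.4,-1,2.9,14.5,0,0,0,1.4,-1,3.2,14.5,-0.1,0,0,1.4]
[-1,3.6,14.4,0,0,0,1.4,-1,4,14.3,0,0,0,1.4,-1,4.2,14.2,0,0,0,1.4,-1,4.7,14.1,0,0,0,1.4,-1,5,14,0,0,0,1.4]
```

Call:
{"name": "drive_tool", "arguments": {"increments": [-1,0,0,-7.2,0,0,0,-1,0,0,-7.2,0,0,0,-1,0,0,-7.2,0,0,0,-1,0,0,-7.2,0,0,0,-1,0,0,-7.2,0,0,0]}}

```text
time_s: 21.22
tcp_pos: [0.4459, -0.2609, 0.1211]
orientation: [-0.0, 0.559, 0.829, -0.0]
ft_force: [0.8, -0.7, -2.2]
opening: 0.0569
grip_force: 50.3
```

Call:
{"name": "drive_tool", "arguments": {"increments": [-1,20,11.8,0,0,0,1.4,-1,20.4,11.4,0,0,0,1.4,-1,20.7,10.8,0,0,0,1.4,-1,21,10.3,0,0,0,1.4,-1,21.2,9.8,0,0,0,1.4]}}

```text
time_s: 21.63
tcp_pos: [0.463, -0.1444, 0.1207]
orientation: [-0.0, 0.609, 0.793, -0.0]
ft_force: [1.1, 0.0, -2.6]
opening: 0.0568
grip_force: 50.4
```

Call:
{"name": "drive_tool", "arguments": {"increments": [-1,21.4,9.3,0,0,0,1.4,-1,21.6,8.7,0,0,0,1.4,-1,22,8.3,0,0,0,1.4,-1,22,7.7,0,0,0,1.4,-1,22.2,7,0,0,0,1.4]}}

```text
time_s: 22.05
tcp_pos: [0.4799, -0.0287, 0.1207]
orientation: [-0.0, 0.656, 0.755, -0.0]
ft_force: [1.1, 0.5, -2.3]
opening: 0.057
grip_force: 50.4
```

Call:
{"name": "drive_tool", "arguments": {"increments": [-1,1.8,14.7,0,0,0,1.4,-1,2.2,14.7,0,0,0,1.4,-1,2.5,14.6,0,0,0,1.4,-1,3,14.5,0,0,0,1.4,-1,3.2,14.5,0,0,0,1.4]}}

```text
time_s: 22.47
tcp_pos: [0.5521, -0.0101, 0.1205]
orientation: [-0.0, 0.701, 0.713, -0.0]
ft_force: [0.4, 0.5, -1.0]
opening: 0.0571
grip_force: 50.4
```

Call:
{"name": "drive_tool", "arguments": {"increments": [-1,3.6,14.4,0,0,0,1.4,-1,4,14.3,0,0,0,1.4,-1,4.2,14.2,0,0,0,1.4,-1,4.7,14,0,0,0,1.4,-1,5,14,0,0,0,1.4]}}

```text
time_s: 22.88
tcp_pos: [0.6236, 0.0091, 0.1203]
orientation: [-0.0, 0.743, 0.669, -0.0]
ft_force: [-0.3, -1.2, -2.3]
opening: 0.0571
grip_force: 50.4
```

Run:
```python
from h import *
from plan import *
for i in range(2): s=snapshot("wrist")
for c,z in(("yellow",.084),("red",.06),("orange",.06)):
  for b in blobs(s,c,z,box=(.38,.70,-.1,.34)): print(c,b["rect"],b["area"],b["uv"])
u=np.array([.1045,.9945]);e=np.array([.6358,.1288]);X=ray(s,[(320.5,0)],.06)
go()
# lane-centre pixel at lip height beside this cart
print(proj(s,[np.r_[e-k*u,.017] for k in(0,.06,.1,.12)]).round(0))
```

```text
yellow [626.2  12.1  51.9  36.3  -6.2] 11208 [320.3 358.6]
red [626.7  54.8  52.1  34.2  -6. ] 10655 [309.  219.7]
orange [630.2 102.   52.1  33.8  -6. ] 15266 [302.9  78.4]
t 22.98 p [0.6247 0.0091 0.1208] psi -5.9 q6 -0.08 op 0.0569 F [-0.   0.1 -0.9] grip 50.4
[[313.  19.]
 [314. 167.]
 [315. 249.]
 [315. 286.]]
```

Call:
{"name": "drive_tool", "arguments": {"increments": [-1,0,-1.5,4,0,0,0,-1,0,0,6,0,0,0,-1,0,0,6,0,0,0,-1,0,0,4,0,0,0,-1,0,0,2,0,0,0]}}

```text
time_s: 23.4
tcp_pos: [0.6201, 0.009, 0.0964]
orientation: [-0.002, 0.743, 0.669, -0.001]
ft_force: [-8.0, 1.1, 15.2]
opening: 0.0571
grip_force: 52.7
```

Call:
{"name": "drive_tool", "arguments": {"increments": [-1,0,0,0,0,0,0,0.5,0,0,0,0,0,0,0.5,0,0,0,0,0,0,1,0,0,0,0,0,0,1,0,0,-15,0,0,0]}}

```text
time_s: 23.82
tcp_pos: [0.6196, 0.0093, 0.1104]
orientation: [-0.002, 0.743, 0.669, -0.002]
ft_force: [-0.0, 0.9, 0.0]
opening: 0.0848
grip_force: 0.0
```

Call:
{"name": "drive_tool", "arguments": {"increments": [1,0,0,-25,0,0,0,1,0,0,-30,0,0,0,1,0,0,-30,0,0,0,1,0,0,0,0,0,0,1,0,0,0,0,0,0]}}

```text
time_s: 24.23
tcp_pos: [0.6231, 0.0087, 0.2009]
orientation: [0.002, 0.743, 0.669, 0.001]
ft_force: [-0.8, 0.2, 0.1]
opening: 0.0855
grip_force: 0.0
```

Run:
```python
from h import *
from plan import *
for i in range(2): s=snapshot("wrist")
for c in("yellow","red","orange"):
  for b in blobs(s,c,.06,box=(.38,.70,-.1,.34)): print(c,b["rect"],b["area"],b["uv"])
for n in ("scene","side"):
  s=snapshot(n)
  for b in blobs(s,"blue",.046,box=(.38,.50,-.34,.34)): print(n,b["rect"],b["area"])
go((1,3,.463,.277,.20,-13.5))
```

```text
yellow [620.9   9.8  52.4  34.6  -6. ] 4626 [318.5 259. ]
red [626.6  54.4  52.6  33.7  -6. ] 4923 [320.3 184.9]
orange [630.1 102.1  52.7  33.8  -6. ] 6084 [317.7  91. ]
scene [463.4 277.6  53.6  35.1 -13. ] 377
side [461.8 275.9  54.   37.8 -15.5] 101
t 24.43 p [0.6205 0.0092 0.1959] psi -6.0 q6 -0.08 op 0.0851 F [-0.2  0.3 -1. ] grip 0.0
# 0.463 0.277 0.2 -13.5
[1,16.7,-12.3,-0.2,-0.3,0,0.5,1,16.5,-12.4,-0.3,0,0,0.5,1,16.5,-12.6,-0.3,0,0,0.5,1,16.3,-12.7,-0.3,0,0,0.5,1,16.3,-12.9,-0.2,0,0,0.5]
[1,16.1,-13,-0.3,0,0,0.5,1,16,-13.2,-0.3,0,0,0.5,1,15.9,-13.3,-0.3,0,0,0.5,1,15.7,-13.4,-0.2,0,0,0.5,1,15.7,-13.6,-0.3,0,0,0.5]
[1,15.5,-13.7,-0.3,0,0,0.5,1,15.4,-13.8,-0.3,0,0,0.5,1,15.3,-14,-0.3,0,0,0.5,1,15.2,-14.1,-0.2,0,0,0.5,1,15.1,-14.2,-0.3,0,0,0.5]
```

Call:
{"name": "drive_tool", "arguments": {"increments": [1,16.7,-12.3,-0.3,0,0,0.5,1,16.5,-12.4,-0.3,0,0,0.5,1,16.5,-12.6,-0.3,0,0,0.5,1,16.3,-12.7,-0.3,0,0,0.5,1,16.3,-13,-0.3,0,0,0.5]}}

```text
time_s: 24.85
tcp_pos: [0.5675, 0.0991, 0.1977]
orientation: [-0.001, 0.758, 0.653, -0.002]
ft_force: [0.4, 1.4, -1.1]
opening: 0.0857
grip_force: 0.0
```

Call:
{"name": "drive_tool", "arguments": {"increments": [1,16,-13,-0.3,0,0,0.5,1,16,-13.2,-0.3,0,0,0.5,1,16,-13.3,-0.3,0,0,0.5,1,15.7,-13.4,-0.3,0,0,0.5,1,15.7,-13.6,-0.3,0,0,0.5]}}

```text
time_s: 25.27
tcp_pos: [0.515, 0.1883, 0.1994]
orientation: [-0.001, 0.772, 0.636, -0.002]
ft_force: [-0.3, 0.1, -0.0]
opening: 0.0855
grip_force: 0.0
```

Call:
{"name": "drive_tool", "arguments": {"increments": [1,15.5,-13.7,-0.3,0,0,0.5,1,15.4,-13.8,-0.3,0,0,0.5,1,15.3,-14,-0.3,0,0,0.5,1,15.2,-14,-0.3,0,0,0.5,1,15,-14.2,-0.3,0,0,0.5]}}

```text
time_s: 25.68
tcp_pos: [0.4627, 0.2773, 0.201]
orientation: [-0.001, 0.785, 0.619, -0.002]
ft_force: [1.1, -0.5, 0.3]
opening: 0.0854
grip_force: 0.0
```

Run:
```python
from h import *
from plan import *
for i in range(2): s=snapshot("wrist")
for b in blobs(s,"blue",.048,box=(.38,.52,.2,.34)): print(b["rect"],b["area"],b["uv"])
go((1,2,.463,.277,.083,-13.5))
```

```text
[462.  277.7  52.7  34.6 -13.1] 4217 [324.5 254.8]
t 25.78 p [0.4618 0.2785 0.201 ] psi -13.3 q6 0.55 op 0.0856 F [ 0.9 -0.2  0.3] grip 0.0
# 0.463 0.277 0.083 -13.5
[1,-0.1,0.2,11.8,-0.3,0.1,0,1,-0.1,0.1,11.8,0,0,0,1,-0.1,0.2,11.8,0,0,0.1,1,-0.2,0.1,11.8,0,0,0,1,-0.1,0.2,11.8,0,0,0]
[1,-0.1,0.1,11.8,0,0,0,1,-0.1,0.1,11.8,0,0,0,1,-0.1,0.2,11.8,0,0,0.1,1,-0.2,0.1,11.8,0,0,0,1,-0.1,0.2,11.8,0,0,0]
```

Call:
{"name": "drive_tool", "arguments": {"increments": [1,-0.1,0,11.8,0,0,0,1,-0.1,0,11.8,0,0,0,1,-0.1,0,11.8,0,0,0,1,0,0,11.8,0,0,0,1,0,0,11.8,0,0,0]}}

```text
time_s: 26.2
tcp_pos: [0.4635, 0.2757, 0.1414]
orientation: [-0.001, 0.785, 0.619, -0.001]
ft_force: [0.4, 0.6, 0.6]
opening: 0.0851
grip_force: 0.0
```

Call:
{"name": "drive_tool", "arguments": {"increments": [1,0,0,11.8,0,0,0,1,0,0,11.8,0,0,0,1,0,0,11.8,0,0,0,1,0,0,11.8,0,0,0,1,0,0,11.5,0,0,0]}}

```text
time_s: 26.62
tcp_pos: [0.4637, 0.2765, 0.0835]
orientation: [-0.0, 0.785, 0.619, -0.001]
ft_force: [0.4, 0.0, -0.2]
opening: 0.0852
grip_force: 0.0
```

Call:
{"name": "drive_tool", "arguments": {"increments": [0,0,0,0,0,0,0,-0.2,0,0,0,0,0,0,-1,0,0,0,0,0,0,-1,0,0,0,0,0,0,-1,0,0,0,0,0,0], "squeeze": 45}}

```text
time_s: 27.03
tcp_pos: [0.4641, 0.2766, 0.0854]
orientation: [-0.0, 0.785, 0.619, 0.0]
ft_force: [0.0, -0.2, -1.4]
opening: 0.057
grip_force: 50.5
```

Run:
```python
from h import *
from plan import *
for i in range(2): s=snapshot("wrist")
for b in blobs(s,"blue",.048,box=(.38,.52,.2,.34)): print(b["rect"],b["area"],b["uv"])
p=get_state()["tcp_pos"]
go((-1,1,p[0],p[1],.120,-13.3),(-1,2,.49,-.034,.120,-8),(-1,2,.6197,-.036,.120,-6))
```

```text
[464.4 278.6  52.2  36.5 -13.5] 11035 [320.5 360. ]
t 27.13 p [0.4639 0.2766 0.0851] psi -13.5 q6 0.55 op 0.0570 F [ 0.4 -0.1 -0.7] grip 50.5
# 0.4638975645201271 0.27656650398727173 0.12 -13.3
[-1,0,0,-7,0,0,0,-1,0,0,-7,0,0,-0.1,-1,0,0,-6.9,0,0,0,-1,0,0,-7,0,0,0,-1,0,0,-7,0,0,-0.1]
# 0.49 -0.034 0.12 -8
[-1,-29.6,9.7,0,0,0,-0.5,-1,-29.7,9.4,0,0,0,-0.6,-1,-29.9,9,0,0,0,-0.5,-1,-29.8,8.9,0,0,0,-0.5,-1,-30,8.5,0,0,0,-0.5]
[-1,-30,8.3,-0.1,0,0,-0.6,-1,-30.2,8,0,0,0,-0.5,-1,-30.2,7.8,0,0,0,-0.5,-1,-30.2,7.4,0,0,0,-0.5,-1,-30.3,7.2,0,0,0,-0.6]
# 0.6197 -0.036 0.12 -6
[-1,1.6,12.9,0,0,0,-0.2,-1,1.5,12.9,0,0,0,-0.2,-1,1.5,12.8,0,0,0,-0.2,-1,1.5,12.9,0,0,0,-0.2,-1,1.4,12.9,0,0,0,-0.2]
[-1,1.4,12.9,-0.1,0,0,-0.2,-1,1.3,12.9,0,0,0,-0.2,-1,1.3,13,0,0,0,-0.2,-1,1.2,12.9,0,0,0,-0.2,-1,1.2,12.9,0,0,0,-0.2]
```

Call:
{"name": "drive_tool", "arguments": {"increments": [-1,0,0,-7,0,0,0,-1,0,0,-7,0,0,0,-1,0,0,-7,0,0,0,-1,0,0,-7,0,0,0,-1,0,0,-7,0,0,0]}}

```text
time_s: 27.55
tcp_pos: [0.464, 0.2766, 0.121]
orientation: [-0.0, 0.785, 0.619, -0.0]
ft_force: [0.1, -0.7, -0.8]
opening: 0.0573
grip_force: 50.5
```

Call:
{"name": "drive_tool", "arguments": {"increments": [-1,-29.6,9.7,0,0,0,-0.5,-1,-29.7,9.4,0,0,0,-0.6,-1,-30,9,0,0,0,-0.5,-1,-30,8.9,0,0,0,-0.5,-1,-30,8.5,0,0,0,-0.5]}}

```text
time_s: 27.97
tcp_pos: [0.4763, 0.1196, 0.1205]
orientation: [-0.0, 0.771, 0.637, -0.0]
ft_force: [-0.1, -0.4, -1.3]
opening: 0.0573
grip_force: 50.6
```

Call:
{"name": "drive_tool", "arguments": {"increments": [-1,-30,8.3,0,0,0,-0.6,-1,-30,8,0,0,0,-0.5,-1,-30,7.8,0,0,0,-0.5,-1,-30,7.4,0,0,0,-0.5,-1,-30,7.2,0,0,0,-0.6]}}

```text
time_s: 28.38
tcp_pos: [0.489, -0.0351, 0.1206]
orientation: [-0.0, 0.755, 0.655, -0.0]
ft_force: [-0.2, -0.3, -1.8]
opening: 0.0566
grip_force: 50.6
```

Call:
{"name": "drive_tool", "arguments": {"increments": [-1,1.6,13,0,0,0,-0.2,-1,1.5,13,0,0,0,-0.2,-1,1.5,13,0,0,0,-0.2,-1,1.5,13,0,0,0,-0.2,-1,1.4,13,0,0,0,-0.2]}}

```text
time_s: 28.8
tcp_pos: [0.555, -0.0351, 0.1203]
orientation: [-0.0, 0.75, 0.662, -0.0]
ft_force: [0.4, -0.2, -0.6]
opening: 0.057
grip_force: 50.5
```

Call:
{"name": "drive_tool", "arguments": {"increments": [-1,1.4,13,0,0,0,-0.2,-1,1.3,13,0,0,0,-0.2,-1,1.3,13,0,0,0,-0.2,-1,1.2,13,0,0,0,-0.2,-1,1.2,13,0,0,0,-0.2]}}

```text
time_s: 29.22
tcp_pos: [0.6203, -0.0362, 0.1202]
orientation: [-0.0, 0.744, 0.668, -0.0]
ft_force: [0.1, -0.0, -0.3]
opening: 0.0569
grip_force: 50.5
```

Run:
```python
from h import *
from plan import *
for i in range(2): s=snapshot("wrist")
for c,z in(("blue",.084),("yellow",.06),("red",.06)):
  for b in blobs(s,c,z,box=(.38,.70,-.1,.34)): print(c,b["rect"],b["area"],b["uv"])
go()
```

```text
blue [621.9 -42.   52.2  51.9  83.8] 14163 [319.4 373.3]
yellow [621.    9.1  52.   33.9  -5.7] 10459 [302.8 220. ]
red [626.6  53.2  52.1  33.4  -6.1] 14726 [303.2  87.3]
t 29.32 p [ 0.6213 -0.0364  0.1206] psi -6.1 q6 -0.14 op 0.0568 F [-0.3  0.  -1.2] grip 50.6
```

Call:
{"name": "drive_tool", "arguments": {"increments": [-1,0,-0.8,4,0,0,0,-1,0,0,6,0,0,0,-1,0,0,6,0,0,0,-1,0,0,4,0,0,0,-1,0,0,2,0,0,0]}}

```text
time_s: 29.73
tcp_pos: [0.6177, -0.0359, 0.097]
orientation: [-0.002, 0.744, 0.668, -0.001]
ft_force: [-5.7, 1.3, 11.5]
opening: 0.0568
grip_force: 51.9
```

Call:
{"name": "drive_tool", "arguments": {"increments": [-1,0,0,0,0,0,0,0.5,0,0,0,0,0,0,0.5,0,0,0,0,0,0,1,0,0,0,0,0,0,1,0,0,-15,0,0,0]}}

```text
time_s: 30.15
tcp_pos: [0.6167, -0.0356, 0.1097]
orientation: [-0.003, 0.744, 0.668, -0.002]
ft_force: [-0.8, 0.6, -0.1]
opening: 0.0847
grip_force: 0.0
```

Call:
{"name": "drive_tool", "arguments": {"increments": [1,0,0,-35,0,0,0,1,0,0,-40,0,0,0,1,0,0,-40,0,0,0,1,0,0,0,0,0,0,1,0,0,0,0,0,0]}}

```text
time_s: 30.57
tcp_pos: [0.6208, -0.0365, 0.2316]
orientation: [0.003, 0.744, 0.668, 0.002]
ft_force: [-1.3, -0.2, -0.8]
opening: 0.0853
grip_force: 0.0
```

Call:
{"name": "drive_tool", "arguments": {"increments": [1,-25,0,0,0,0,0,1,-25,0,0,0,0,0,1,-25,0,0,0,0,0,1,-15,0,0,0,0,0,1,0,0,0,0,0,0]}}

```text
time_s: 30.98
tcp_pos: [0.6083, -0.1281, 0.226]
orientation: [-0.001, 0.745, 0.667, -0.001]
ft_force: [0.3, -0.4, 0.7]
opening: 0.0856
grip_force: 0.0
```

Run:
```python
from h import *
from plan import *
for i in range(2): s=snapshot("wrist")
for c in("blue","yellow","red","orange"):
  for b in blobs(s,c,.06,box=(.38,.70,-.3,.34)): print(c,b["rect"],b["area"],b["uv"])
for b in blobs(s,"red",.093,box=(.38,.70,-.3,-.05),smin=170): print("knob",b["rect"],b["area"],b["uv"])
for b in blobs(s,"blue",.049,box=(.38,.70,-.3,-.05)): print("stop",b["rect"],b["area"],b["uv"])
cv2.imwrite("pics/w6.png",s["image"])
go()
```

```text
blue [618.1 -37.4  52.7  33.9  -6.3] 5498 [320.8 102.2]
blue [ 610.  -129.    62.    59.8   84. ] 2962 [323.9 235.2]
yellow [620.2   2.3  52.7  26.7  -6.3] 4218 [317.2  26.7]
red [ 610.8 -144.1   50.3   35.   -75.6] 2467 [323.9 266. ]
knob [ 609.1 -130.5   43.2   29.9   78. ] 2440 [323.9 266.1]
stop [ 609.7 -132.9   64.9   62.6   84. ] 2962 [323.9 235.2]
t 31.08 p [ 0.6088 -0.1254  0.2264] psi -6.2 q6 -0.29 op 0.0850 F [-0.4  0.6  0.4] grip 0.0
```

View pics/w6.png

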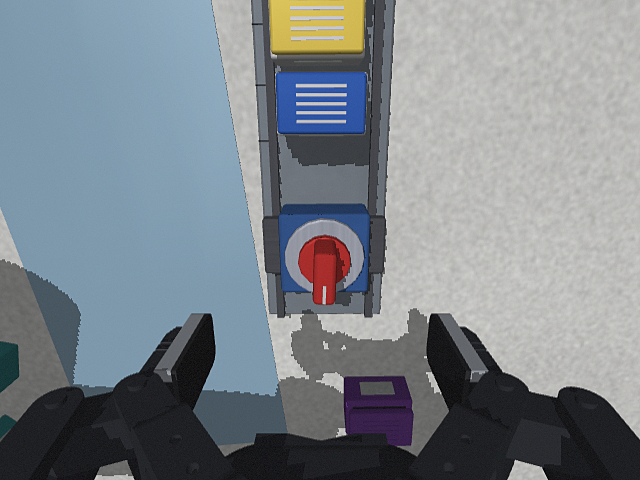

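All four cartridges are in the lane. The knob is free at (323,265) with its bar along the lane. I'll grip it.

Run:
```python
from plan import *
go((1,2,.6085,-.132,.144,-6.5))
```

```text
t 31.08 p [ 0.6088 -0.1254  0.2264] psi -6.2 q6 -0.29 op 0.0850 F [-0.4  0.6  0.4] grip 0.0
# 0.6085 -0.132 0.144 -6.5
[1,-0.7,0.1,8.2,-0.2,-0.1,0,1,-0.6,0,8.3,0,0,0.1,1,-0.7,0,8.2,0,0,0,1,-0.7,0.1,8.3,0,0,0,1,-0.6,0,8.2,0,0,0]
[1,-0.7,0.1,8.3,0,0,0.1,1,-0.6,0,8.2,0,0,0,1,-0.7,0,8.2,0,0,0,1,-0.6,0.1,8.3,0,0,0.1,1,-0.7,0,8.2,0,0,-0]
```

Call:
{"name": "drive_tool", "arguments": {"increments": [1,-2,0,16,0,0,0,1,-2,0,16,0,0,0,1,-1,0,16,0,0,0,1,0,0,16,0,0,0,1,0,0,16,0,0,0]}}

```text
time_s: 31.5
tcp_pos: [0.6086, -0.1288, 0.1464]
orientation: [-0.001, 0.744, 0.669, -0.0]
ft_force: [-0.1, -0.7, -0.6]
opening: 0.0854
grip_force: 0.0
```

Call:
{"name": "drive_tool", "arguments": {"increments": [0,0,0,0,0,0,0,-1,0,0,0,0,0,0,-1,0,0,0,0,0,0,-1,0,0,0,0,0,0,-1,0,0,0,0,0,0], "squeeze": 60}}

```text
time_s: 31.92
tcp_pos: [0.6094, -0.1306, 0.149]
orientation: [0.001, 0.744, 0.668, 0.0]
ft_force: [0.8, -0.1, 0.8]
opening: 0.0258
grip_force: 0.0
```

Call:
{"name": "drive_tool", "arguments": {"increments": [-1,0,0,0,0,0,0,-1,0,0,0,0,0,0,-1,0,0,0,0,0,0,-1,0,0,0,0,0,0,-1,0,0,0,0,0,0]}}

```text
time_s: 32.33
tcp_pos: [0.6098, -0.1308, 0.149]
orientation: [0.001, 0.744, 0.668, 0.001]
ft_force: [3.4, 1.5, 5.7]
opening: 0.0126
grip_force: 61.6
```

Run:
```python
from h import *
from plan import *
s=snapshot("wrist")
for c in ("orange","red","yellow","blue"):
  for b in blobs(s,c,.06,box=(.38,.70,-.08,.34)): print(c,b["rect"],b["area"],b["uv"])
go()
```

```text
yellow [619.  -10.2  51.9   3.2  -6.2] 1411 [308.5   4.5]
blue [618.1 -37.6  52.7  33.7  -6.2] 10281 [315.6  82.7]
t 32.38 p [ 0.6098 -0.1308  0.149 ] psi -6.2 q6 -0.30 op 0.0127 F [3.1 1.1 6.2] grip 61.6
```

Call:
{"name": "drive_tool", "arguments": {"increments": [0,0,0,0,0,0,0,0,0,0,2,0,0,0,0,0,0,3,0,0,0,-1,0,0,0,0,0,0,-1,0,0,0,0,0,0]}}

```text
time_s: 32.8
tcp_pos: [0.6078, -0.1303, 0.1414]
orientation: [-0.002, 0.744, 0.668, -0.001]
ft_force: [-0.6, 0.8, -0.7]
opening: 0.0195
grip_force: 0.0
```

Call:
{"name": "drive_tool", "arguments": {"increments": [-1,0,0,0,0,0,0,-1,0,0,0,0,0,0,-1,0,0,0,0,0,0,-1,0,0,0,0,0,0,-1,0,0,0,0,0,0]}}

```text
time_s: 33.22
tcp_pos: [0.6096, -0.1306, 0.1422]
orientation: [0.001, 0.744, 0.668, 0.001]
ft_force: [6.3, -0.4, -5.7]
opening: 0.0126
grip_force: 62.0
```

Call:
{"name": "drive_tool", "arguments": {"increments": [-1,6,0,0,0,0,0,-1,10,0,0,0,0,0,-1,10,0,0,0,0,0,-1,8,0,0,0,0,0,-1,6,0,0,0,0,0]}}

```text
time_s: 33.63
tcp_pos: [0.6137, -0.0907, 0.1421]
orientation: [0.001, 0.744, 0.668, 0.0]
ft_force: [5.6, -1.8, -5.7]
opening: 0.0129
grip_force: 62.0
```

Call:
{"name": "drive_tool", "arguments": {"increments": [-1,5,0,0,0,0,0,-1,5,0,0,0,0,0,-1,5,0,0,0,0,0,-1,5,0,0,0,0,0,-1,5,0,0,0,0,0]}}

```text
time_s: 34.05
tcp_pos: [0.6163, -0.0667, 0.1421]
orientation: [0.001, 0.744, 0.668, -0.0]
ft_force: [5.2, -4.7, -5.4]
opening: 0.0126
grip_force: 61.9
```

Run:
```python
from h import *
from plan import *
s=snapshot("scene");cv2.imwrite("pics/s7.png",cv2.resize(s["image"][220:380,200:360],None,fx=4,fy=4,interpolation=cv2.INTER_CUBIC)[:600])
s=snapshot("side");
for c in ("orange","red","yellow","blue"):
  for b in blobs(s,c,.06,box=(.55,.70,-.08,.34)): print(c,b["rect"],b["area"],b["uv"])
go();print(get_state()["torque"])
```

```text
orange [630.9 102.1  54.7  41.4  -5.3] 210 [358.5 217.6]
red [622.2  55.5  45.   31.1  -5.7] 57 [359.4 228.8]
red [622.8 -59.   62.9  30.9  64.9] 142 [381.7 260.2]
t 34.15 p [ 0.6163 -0.0658  0.1422] psi -6.2 q6 -0.19 op 0.0129 F [ 5.7 -0.  -4.9] grip 62.0
[-0.05588883 -0.83199585 -0.19577752]
```

View pics/s7.png

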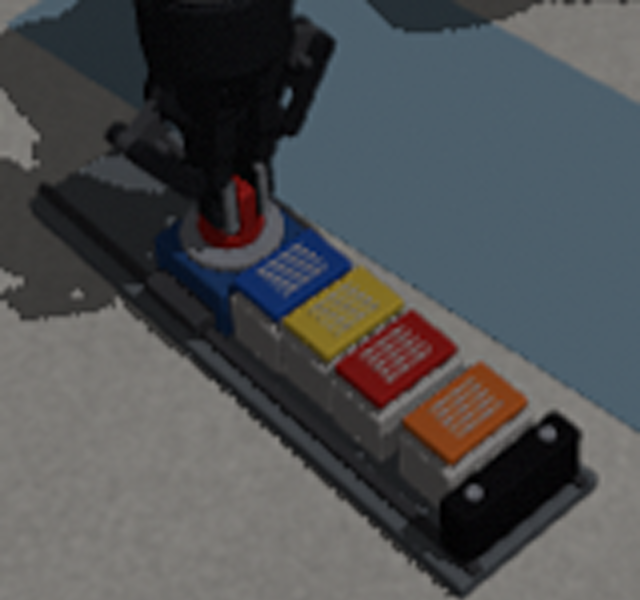

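The stop is pushing blue, yellow and red, which are already closed up, with a gap left to orange. I'll keep pushing gently.

Call:
{"name": "drive_tool", "arguments": {"increments": [-1,3,0,0,0,0,0,-1,3,0,0,0,0,0,-1,3,0,0,0,0,0,-1,2,0,0,0,0,0,-1,2,0,0,0,0,0]}}

```text
time_s: 34.57
tcp_pos: [0.6176, -0.0541, 0.1421]
orientation: [0.001, 0.744, 0.668, -0.001]
ft_force: [4.7, -4.9, -5.7]
opening: 0.0127
grip_force: 62.0
```

Call:
{"name": "drive_tool", "arguments": {"increments": [-1,1,0,0,0,0,0,-1,1,0,0,0,0,0,-1,1,0,0,0,0,0,-1,1,0,0,0,0,0,-1,0,0,0,0,0,0]}}

```text
time_s: 34.98
tcp_pos: [0.618, -0.0503, 0.1421]
orientation: [0.001, 0.744, 0.668, -0.001]
ft_force: [5.1, -4.3, -4.8]
opening: 0.013
grip_force: 62.0
```

```bash
python3 -c "
from plan import *
go()"
```

```text
t 34.98 p [ 0.618  -0.0503  0.1421] psi -6.2 q6 -0.17 op 0.0130 F [ 5.1 -4.3 -4.8] grip 62.0
```

Call:
{"name": "drive_tool", "arguments": {"increments": [-1,1,0,0,0,0,0,-1,1,0,0,0,0,0,-1,1,0,0,0,0,0,-1,0.5,0,0,0,0,0,-1,0.5,0,0,0,0,0]}}

```text
time_s: 35.4
tcp_pos: [0.6184, -0.0465, 0.1421]
orientation: [0.001, 0.744, 0.668, -0.001]
ft_force: [4.4, -5.3, -6.0]
opening: 0.013
grip_force: 62.0
```

```bash
python3 -c "
from h import *
from plan import *
go()
s=snapshot('scene')
for c in ('orange','red','yellow','blue'):
  for b in blobs(s,c,.06,box=(.55,.70,-.08,.34)): print(c,b['rect'],b['area'],b['uv'])
"
```

```text
t 35.40 p [ 0.6184 -0.0465  0.1421] psi -6.2 q6 -0.16 op 0.0130 F [ 4.4 -5.3 -6. ] grip 62.0
orange [634.5 111.7  54.4  36.4  -6.3] 419 [317.9 324.7]
red [608.6 -50.5  49.4  18.5  34.8] 87 [266.9 278.9]
red [631.7  74.8  53.2  36.6  -5.9] 391 [304.5 314.2]
yellow [627.3  37.   54.3  36.   -6.2] 371 [291.8 303.4]
blue [627.2 -19.9  73.3  63.7  83.3] 405 [275.8 292.7]
```

Call:
{"name": "drive_tool", "arguments": {"increments": [-1,0.5,0,0,0,0,0,-1,0.5,0,0,0,0,0,-1,0.5,0,0,0,0,0,-1,0.5,0,0,0,0,0,-1,0,0,0,0,0,0]}}

```text
time_s: 35.87
tcp_pos: [0.6185, -0.0457, 0.1421]
orientation: [0.002, 0.744, 0.668, -0.002]
ft_force: [4.4, -9.7, -5.7]
opening: 0.0129
grip_force: 61.9
```

```bash
python3 -c "
from plan import *
go()"
```

```text
t 35.87 p [ 0.6185 -0.0457  0.1421] psi -6.2 q6 -0.16 op 0.0129 F [ 4.4 -9.7 -5.7] grip 61.9
```

Call:
{"name": "drive_tool", "arguments": {"increments": [-1,0.5,0,0,0,0,0,-1,0.5,0,0,0,0,0,-1,0.5,0,0,0,0,0,-1,0,0,0,0,0,0,-1,0,0,0,0,0,3], "squeeze": 80}}

```text
time_s: 36.28
tcp_pos: [0.6187, -0.0454, 0.1422]
orientation: [0.003, 0.761, 0.648, -0.002]
ft_force: [4.5, -14.1, -7.2]
opening: 0.0121
grip_force: 81.6
```

Call:
{"name": "drive_tool", "arguments": {"increments": [-1,0,0,0,0,0,7,-1,0,0,0,0,0,7,-1,0,0,0,0,0,7,-1,0,0,0,0,0,7,-1,0,0,0,0,0,7]}}

```text
time_s: 36.7
tcp_pos: [0.6216, -0.0469, 0.1424]
orientation: [0.007, 0.922, 0.387, 0.002]
ft_force: [19.0, -19.6, -19.6]
opening: 0.0124
grip_force: 80.1
```

Call:
{"name": "drive_tool", "arguments": {"increments": [-1,0,0,0,0,0,7,-1,0,0,0,0,0,7,-1,0,0,0,0,0,7,-1,0,0,0,0,0,7,-1,0,0,0,0,0,7]}}

```text
time_s: 37.12
tcp_pos: [0.6232, -0.0498, 0.1426]
orientation: [0.009, 0.996, 0.092, 0.007]
ft_force: [24.2, -31.6, -25.2]
opening: 0.0125
grip_force: 79.5
```

```bash
python3 -c "
from plan import *
go();print(get_state()['torque'])"
```

```text
t 37.12 p [ 0.6232 -0.0498  0.1426] psi -79.5 q6 1.12 op 0.0125 F [ 24.2 -31.6 -25.2] grip 79.5
[-4.92409023 -3.8688834   0.62184345]
```

Lateral force is building up because the axis is offset. I'll relieve it, then finish the turn and release.

Call:
{"name": "drive_tool", "arguments": {"increments": [-1,1.5,2.5,1,0,0,0,-1,1.5,2.5,1,0,0,0,-1,0,0,0,0,0,3,-1,0,0,0,0,0,3,-1,0,0,0,0,0,0]}}

```text
time_s: 37.53
tcp_pos: [0.6245, -0.0513, 0.1423]
orientation: [0.005, 0.999, 0.041, 0.003]
ft_force: [4.9, -18.5, -1.7]
opening: 0.0121
grip_force: 82.9
```

```bash
python3 -c "
from plan import *
go();print(get_state()['torque'])"
```

```text
t 37.53 p [ 0.6245 -0.0513  0.1423] psi -85.3 q6 1.22 op 0.0121 F [  4.9 -18.5  -1.7] grip 82.9
[-2.75310499 -0.72270951  0.22911241]
```

Call:
{"name": "drive_tool", "arguments": {"increments": [-1,0,1.5,0,0,0,0,0.2,0,0,0,0,0,0,0.2,0,0,0,0,0,0,0.2,0,0,-10,0,0,0,0.2,0,0,-15,0,0,0]}}

```text
time_s: 37.95
tcp_pos: [0.6208, -0.0466, 0.1642]
orientation: [-0.001, 0.999, 0.042, -0.003]
ft_force: [-0.1, 0.2, 0.6]
opening: 0.0512
grip_force: 0.0
```

Call:
{"name": "drive_tool", "arguments": {"increments": [0.2,0,0,-25,0,0,0,0.2,0,0,-30,0,0,0,0.2,0,0,-20,0,0,0,-1,0,0,0,0,0,0,-1,0,0,0,0,0,0]}}

```text
time_s: 38.37
tcp_pos: [0.623, -0.0471, 0.2427]
orientation: [0.0, 0.999, 0.043, 0.001]
ft_force: [-0.7, -0.8, -0.6]
opening: 0.0275
grip_force: 0.0
```

Run:
```python
from h import *
from plan import *
for i in range(2): s=snapshot("wrist")
for c in("blue","yellow","red","orange"):
  for b in blobs(s,c,.06,box=(.55,.70,-.02,.34)): print(c,b["rect"],b["area"],b["uv"])
for b in blobs(s,"red",.093,box=(.38,.70,-.3,-.0),smin=170): print("knob",b["rect"],b["area"],b["uv"])
cv2.imwrite("pics/w8.png",s["image"])
go()
```

```text
yellow [625.1  31.9  53.2  34.8  -6. ] 3645 [208.3 224. ]
red [629.9  68.7  53.2  35.6  -5.9] 3836 [154.8 213. ]
orange [632.2 105.9  54.2  36.5  -6.1] 4038 [ 99.8 205.1]
knob [624.1 -52.   42.3  29.7   4.9] 2198 [329.2 249.3]
t 38.47 p [ 0.6217 -0.0469  0.2395] psi -85.1 q6 1.22 op 0.0130 F [-0.7 -0.5 -1.1] grip 0.0
```

View pics/w8.png

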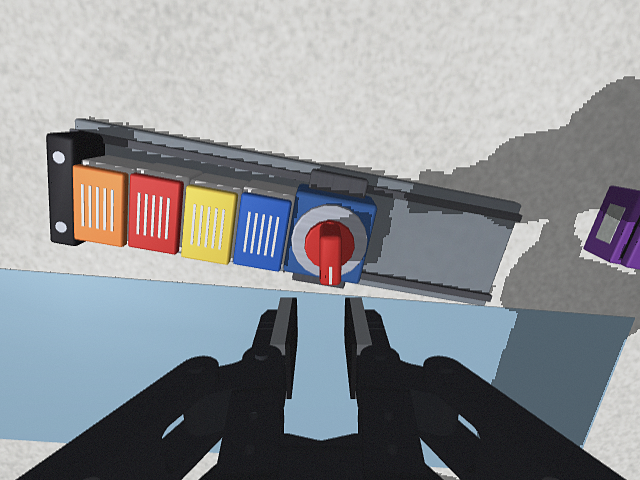

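The knob now lies across the lane at (329,250), about 1.38 rad. The row reads orange, red, yellow, blue, closed between the end stop and the stop. Next I'll press the lids with the shut fingertips, starting with blue.

Run:
```python
from plan import *
go((-1,3,.6219,-.0035,.165,-6))
```

```text
t 38.47 p [ 0.6217 -0.0469  0.2395] psi -85.1 q6 1.22 op 0.0130 F [-0.7 -0.5 -1.1] grip 0.0
# 0.6219 -0.0035 0.165 -6
[-1,0.3,-2.9,5,-0.1,0.2,-5.3,-1,0.5,-2.8,4.9,0,0,-5.3,-1,0.8,-2.8,5,0,0,-5.2,-1,1,-2.7,5,0,0,-5.3,-1,1.3,-2.6,4.9,0,0,-5.3]
[-1,1.5,-2.5,5,0,0,-5.3,-1,1.8,-2.3,5,0,0,-5.2,-1,1.9,-2.1,4.9,0,0,-5.3,-1,2.1,-2,5,0,0,-5.3,-1,2.3,-1.8,5,0,0,-5.3]
[-1,2.5,-1.5,4.9,0,0,-5.2,-1,2.6,-1.3,5,0,0,-5.3,-1,2.7,-1.1,5,0,0,-5.3,-1,2.7,-0.8,4.9,0,0,-5.3,-1,2.9,-0.5,5,0,0,-5.2]
```

Call:
{"name": "drive_tool", "arguments": {"increments": [-1,0.3,-3,5,0,0,-5.3,-1,0.5,-2.8,5,0,0,-5.3,-1,0.8,-2.8,5,0,0,-5.2,-1,1,-2.7,5,0,0,-5.3,-1,1.3,-2.6,5,0,0,-5.3]}}

```text
time_s: 38.88
tcp_pos: [0.6213, -0.0323, 0.2132]
orientation: [-0.001, 0.962, 0.272, -0.002]
ft_force: [-0.3, 0.4, -0.4]
opening: -0.0001
grip_force: 0.0
```

Call:
{"name": "drive_tool", "arguments": {"increments": [-1,1.5,-2.5,5,0,0,-5.3,-1,1.8,-2.3,5,0,0,-5.2,-1,2,-2,5,0,0,-5.3,-1,2,-2,5,0,0,-5.3,-1,2.3,-1.8,5,0,0,-5.3]}}

```text
time_s: 39.3
tcp_pos: [0.6213, -0.0179, 0.1882]
orientation: [-0.002, 0.875, 0.484, -0.002]
ft_force: [0.4, 0.9, -0.0]
opening: 0.0001
grip_force: 0.0
```

Call:
{"name": "drive_tool", "arguments": {"increments": [-1,2.5,-1.5,5,0,0,-5.2,-1,2.6,-1.3,5,0,0,-5.3,-1,2.7,-1,5,0,0,-5.3,-1,2.7,-0.8,5,0,0,-5.3,-1,2.9,-0.5,5,0,0,-5.2]}}

```text
time_s: 39.72
tcp_pos: [0.6214, -0.0034, 0.1632]
orientation: [-0.002, 0.742, 0.671, -0.002]
ft_force: [0.2, -0.3, 0.1]
opening: -0.0001
grip_force: 0.0
```

Run:
```python
from h import *
from plan import *
for i in range(3): s=snapshot("wrist")
for c in("blue","yellow","red","orange"):
  for b in blobs(s,c,.06,box=(.55,.70,-.08,.34)): print(c,b["rect"],b["area"],b["uv"])
go((-1,1,.6219,-.0035,.135,-6))
```

```text
blue [621.6 -16.6  64.4  58.5  84. ] 5964 [326.1 290.1]
yellow [623.5  35.1  52.4  33.7  -5.9] 6775 [319.1 212.3]
red [628.3  71.6  52.5  33.6  -6. ] 7695 [321.2 130.7]
orange [630.6 107.1  52.6  31.1  -6.1] 8681 [317.5  42.6]
t 39.87 p [ 0.6214 -0.0035  0.1635] psi -6.2 q6 -0.09 op -0.0003 F [0.2 0.4 0.8] grip 0.0
# 0.6219 -0.0035 0.135 -6
[-1,0,0.1,5.7,-0.3,0,0,-1,0,0.1,5.7,0,0,-0.1,-1,0,0.1,5.7,0,0,0,-1,0,0.1,5.7,0,0,0,-1,0,0.1,5.7,0,0,-0.1]
```

Call:
{"name": "drive_tool", "arguments": {"increments": [-1,0,0,6,0,0,0,-1,0,0,6,0,0,0,-1,0,0,6,0,0,0,-1,0,0,5,0,0,0,-1,0,0,4,0,0,0]}}

```text
time_s: 40.28
tcp_pos: [0.6223, -0.004, 0.1375]
orientation: [-0.001, 0.744, 0.669, -0.001]
ft_force: [-0.2, 0.1, -0.1]
opening: 0.0002
grip_force: 0.0
```

Call:
{"name": "drive_tool", "arguments": {"increments": [-1,0,0,2,0,0,0,-1,0,0,2,0,0,0,-1,0,0,2,0,0,0,-1,0,0,1,0,0,0,-1,0,0,0,0,0,0]}}

```text
time_s: 40.7
tcp_pos: [0.6228, -0.004, 0.1317]
orientation: [-0.0, 0.743, 0.669, -0.0]
ft_force: [0.3, -0.4, 0.3]
opening: 0.0
grip_force: 0.0
```

```bash
python3 -c "
from plan import *
go()"
```

```text
t 40.70 p [ 0.6228 -0.004   0.1317] psi -6.1 q6 -0.09 op 0.0000 F [ 0.3 -0.4  0.3] grip 0.0
```

Call:
{"name": "drive_tool", "arguments": {"increments": [-1,0,0,1.5,0,0,0,-1,0,0,1.5,0,0,0,-1,0,0,1.5,0,0,0,-1,0,0,1,0,0,0,-1,0,0,0,0,0,0]}}

```text
time_s: 41.12
tcp_pos: [0.6229, -0.004, 0.1269]
orientation: [-0.0, 0.743, 0.669, -0.0]
ft_force: [-1.6, 0.3, 4.5]
opening: -0.0001
grip_force: 2.2
```

Call:
{"name": "drive_tool", "arguments": {"increments": [-1,0,0,1,0,0,0,-1,0,0,1,0,0,0,-1,0,0,0.5,0,0,0,-1,0,0,0,0,0,0,-1,0,0,0,0,0,0]}}

```text
time_s: 41.53
tcp_pos: [0.6231, -0.004, 0.1265]
orientation: [-0.0, 0.743, 0.669, -0.001]
ft_force: [-8.6, 0.9, 17.8]
opening: 0.0001
grip_force: 8.8
```

```bash
python3 -c "
from plan import *
go()"
```

```text
t 41.53 p [ 0.6231 -0.004   0.1265] psi -6.0 q6 -0.09 op 0.0001 F [-8.6  0.9 17.8] grip 8.8
```

Call:
{"name": "drive_tool", "arguments": {"increments": [-1,0,0,0.5,0,0,0,-1,0,0,0.5,0,0,0,-1,0,0,0.5,0,0,0,-1,0,0,0,0,0,0,-1,0,0,0,0,0,0]}}

```text
time_s: 41.95
tcp_pos: [0.6232, -0.004, 0.1264]
orientation: [-0.0, 0.743, 0.669, -0.001]
ft_force: [-13.7, 1.7, 25.6]
opening: 0.0
grip_force: 12.9
```

Call:
{"name": "drive_tool", "arguments": {"increments": [-1,0,0,-3,0,0,0,-1,0,0,-5,0,0,0,-1,0,0,-5,0,0,0,-1,0,0,-5,0,0,0,-1,0,0,-5,0,0,0]}}

```text
time_s: 42.37
tcp_pos: [0.6226, -0.0039, 0.1452]
orientation: [-0.001, 0.743, 0.669, -0.001]
ft_force: [-0.6, -0.0, 0.2]
opening: -0.0
grip_force: 0.0
```

Run:
```python
from h import *
from plan import *
import time
s=snapshot("side")
a=s["image"][195:285,315:425];a=cv2.resize(a,(550,450),interpolation=cv2.INTER_CUBIC)
s=snapshot("scene");b=s["image"][240:370,230:360]
b=cv2.resize(b,(600,600),interpolation=cv2.INTER_CUBIC);cv2.imwrite("pics/s9.png",b)
# white-vs-lid profile down the far side of each cart: lid/body gap (dark) in scene view
u=np.array([.1045,.9945]);v=np.array([.9945,-.1045]);e=np.array([.637,.1305])
g=cv2.cvtColor(s["image"],cv2.COLOR_BGR2GRAY)
for n,d in(("orange",.019),("red",.057),("yellow",.095),("blue",.133)):
    c=e-d*u+v*.028
    zs=np.arange(.035,.066,.0015);p=proj(s,[np.r_[c,z] for z in zs]).astype(np.float32)
    print(n,cv2.remap(s["image"],p[:,0].reshape(-1,1),p[:,1].reshape(-1,1),1).reshape(-1,3).max(1).tolist(),p[0].round(),p[-1].round())
go()
```

```text
orange [53, 53, 53, 53, 53, 54, 54, 54, 55, 56, 57, 57, 57, 56, 55, 54, 53, 56, 59, 66, 75] [307. 341.] [307. 331.]
red [54, 54, 53, 53, 53, 54, 54, 55, 57, 59, 60, 61, 59, 56, 54, 53, 52, 52, 59, 71, 82] [294. 329.] [294. 320.]
yellow [54, 54, 54, 53, 53, 53, 53, 53, 60, 67, 73, 78, 72, 62, 57, 57, 58, 58, 63, 74, 86] [282. 318.] [281. 309.]
blue [53, 53, 53, 54, 55, 63, 69, 72, 74, 64, 54, 50, 48, 52, 59, 68, 81, 90, 95, 99, 99] [270. 308.] [269. 298.]
t 42.47 p [ 0.6233 -0.0041  0.1461] psi -6.1 q6 -0.09 op -0.0002 F [ 1.4 -0.1  0.4] grip 0.0
```

Blue's lid has dropped about 6 mm and is home. Yellow is next, 38 mm along the lane.

Call:
{"name": "drive_tool", "arguments": {"increments": [-1,10,0,0,0,0,0,-1,10,0,0,0,0,0,-1,10,0,0,0,0,0,-1,8,0,0,0,0,0,-1,0,0,4,0,0,0]}}

```text
time_s: 42.88
tcp_pos: [0.6271, 0.0361, 0.1414]
orientation: [-0.0, 0.743, 0.67, 0.0]
ft_force: [0.3, 0.0, 0.7]
opening: 0.0003
grip_force: 0.0
```

Call:
{"name": "drive_tool", "arguments": {"increments": [-1,0,0,4,0,0,0,-1,0,0,3,0,0,0,-1,0,0,2,0,0,0,-1,0,0,2,0,0,0,-1,0,0,2,0,0,0]}}

```text
time_s: 43.3
tcp_pos: [0.6264, 0.0336, 0.1284]
orientation: [-0.001, 0.744, 0.669, -0.001]
ft_force: [-3.8, 0.7, 7.7]
opening: -0.0
grip_force: 3.1
```

Call:
{"name": "drive_tool", "arguments": {"increments": [-1,0,0,2,0,0,0,-1,0,0,1,0,0,0,-1,0,0,1,0,0,0,-1,0,0,1,0,0,0,-1,0,0,1,0,0,0]}}

```text
time_s: 43.72
tcp_pos: [0.6267, 0.0336, 0.1264]
orientation: [-0.001, 0.743, 0.669, -0.001]
ft_force: [-17.7, 1.9, 34.2]
opening: -0.0003
grip_force: 16.7
```

```bash
python3 -c "
from plan import *
go()"
```

```text
t 43.72 p [0.6267 0.0336 0.1264] psi -6.1 q6 -0.03 op -0.0003 F [-17.7   1.9  34.2] grip 16.7
```

Call:
{"name": "drive_tool", "arguments": {"increments": [-1,0,0,-4,0,0,0,-1,0,0,-6,0,0,0,-1,0,0,-6,0,0,0,-1,0,0,-6,0,0,0,-1,0,0,0,0,0,0]}}

```text
time_s: 44.13
tcp_pos: [0.6275, 0.0336, 0.1455]
orientation: [0.0, 0.744, 0.669, 0.0]
ft_force: [0.1, 0.1, 0.3]
opening: 0.0003
grip_force: 0.0
```

Call:
{"name": "drive_tool", "arguments": {"increments": [-1,10,0,0,0,0,0,-1,10,0,0,0,0,0,-1,10,0,0,0,0,0,-1,8,0,0,0,0,0,-1,0,0,4,0,0,0]}}

```text
time_s: 44.55
tcp_pos: [0.6311, 0.0739, 0.1404]
orientation: [-0.0, 0.743, 0.67, 0.0]
ft_force: [-0.6, -0.6, 0.1]
opening: -0.0
grip_force: 0.0
```

Call:
{"name": "drive_tool", "arguments": {"increments": [-1,0,0,4,0,0,0,-1,0,0,3,0,0,0,-1,0,0,2,0,0,0,-1,0,0,2,0,0,0,-1,0,0,2,0,0,0]}}

```text
time_s: 44.97
tcp_pos: [0.6303, 0.0715, 0.1274]
orientation: [-0.001, 0.744, 0.669, -0.001]
ft_force: [-3.9, 1.0, 6.1]
opening: 0.0004
grip_force: 3.1
```

Call:
{"name": "drive_tool", "arguments": {"increments": [-1,0,0,1.5,0,0,0,-1,0,0,1,0,0,0,-1,0,0,1,0,0,0,-1,0,0,0,0,0,0,-1,0,0,0,0,0,0]}}

```text
time_s: 45.38
tcp_pos: [0.6305, 0.0715, 0.1265]
orientation: [-0.001, 0.744, 0.669, -0.001]
ft_force: [-10.4, 0.7, 20.3]
opening: 0.0
grip_force: 9.9
```

```bash
python3 -c "
from plan import *
go()"
```

```text
t 45.38 p [0.6305 0.0715 0.1265] psi -6.1 q6 0.03 op 0.0000 F [-10.4   0.7  20.3] grip 9.9
```

Call:
{"name": "drive_tool", "arguments": {"increments": [-1,0,0,-4,0,0,0,-1,0,0,-6,0,0,0,-1,0,0,-6,0,0,0,-1,0,0,-5,0,0,0,-1,0,0,0,0,0,0]}}

```text
time_s: 45.8
tcp_pos: [0.6315, 0.0714, 0.146]
orientation: [0.0, 0.744, 0.669, 0.0]
ft_force: [0.6, -0.8, -0.4]
opening: 0.0003
grip_force: 0.0
```

Call:
{"name": "drive_tool", "arguments": {"increments": [-1,10,0,0,0,0,0,-1,10,0,0,0,0,0,-1,10,0,0,0,0,0,-1,7,0,0,0,0,0,-1,0,0,4,0,0,0]}}

```text
time_s: 46.22
tcp_pos: [0.635, 0.1106, 0.141]
orientation: [-0.0, 0.743, 0.67, 0.0]
ft_force: [-0.4, -0.2, -0.2]
opening: 0.0
grip_force: 0.0
```

Call:
{"name": "drive_tool", "arguments": {"increments": [-1,0,0,4,0,0,0,-1,0,0,3,0,0,0,-1,0,0,2,0,0,0,-1,0,0,2,0,0,0,-1,0,0,2,0,0,0]}}

```text
time_s: 46.63
tcp_pos: [0.6342, 0.1082, 0.1279]
orientation: [-0.001, 0.744, 0.669, -0.001]
ft_force: [-5.1, 0.1, 7.0]
opening: 0.0
grip_force: 3.1
```

Call:
{"name": "drive_tool", "arguments": {"increments": [-1,0,0,1.5,0,0,0,-1,0,0,1.5,0,0,0,-1,0,0,1,0,0,0,-1,0,0,0,0,0,0,-1,0,0,0,0,0,0]}}

```text
time_s: 47.05
tcp_pos: [0.6344, 0.1082, 0.1265]
orientation: [-0.001, 0.744, 0.669, -0.001]
ft_force: [-12.0, 0.4, 19.7]
opening: -0.0003
grip_force: 9.6
```

```bash
python3 -c "
from plan import *
go()"
```

```text
t 47.05 p [0.6344 0.1082 0.1265] psi -6.1 q6 0.09 op -0.0003 F [-12.    0.4  19.7] grip 9.6
```

Call:
{"name": "drive_tool", "arguments": {"increments": [-1,0,0,-5,0,0,0,-1,0,0,-15,0,0,0,-1,0,0,-30,0,0,0,-1,0,0,-40,0,0,0,-1,0,0,-40,0,0,0]}}

```text
time_s: 47.47
tcp_pos: [0.6339, 0.108, 0.2535]
orientation: [-0.001, 0.744, 0.669, -0.002]
ft_force: [1.0, 0.2, 0.3]
opening: 0.0001
grip_force: 0.0
```

Call:
{"name": "drive_tool", "arguments": {"increments": [-1,0,-30,0,0,0,0,-1,0,-40,0,0,0,0,-1,0,-40,0,0,0,0,-1,0,-40,0,0,0,0,-1,0,-20,0,0,0,0]}}

```text
time_s: 47.88
tcp_pos: [0.4619, 0.1266, 0.2527]
orientation: [-0.001, 0.743, 0.669, -0.002]
ft_force: [-0.4, 0.4, 0.4]
opening: 0.0004
grip_force: 0.0
```

Run:
```python
from h import *
from plan import *
go()
a=snapshot("side");b=snapshot("scene")
o=np.zeros((600,800,3),np.uint8)
A=cv2.resize(a["image"][195:315,330:420],(390,520),interpolation=cv2.INTER_CUBIC);B=cv2.resize(b["image"][250:370,235:335],(400,480),interpolation=cv2.INTER_CUBIC)
o[:520,:390]=A;o[:480,400:]=B
cv2.imwrite("pics/fin.png",cv2.convertScaleAbs(o,alpha=1.4))
# lid centres triangulated
R={}
for s,n in((a,0),(b,1)):
  for c in("yellow","red","orange"):
    for q in blobs(s,c,.055,box=(.6,.68,.015,.14)): R.setdefault(c,[]).append((s,q["uv"],q["rect"]))
for c,l in R.items():
    if len(l)==2: print(c,tri([(x[0],x[1]) for x in l]).round(4),[x[2].tolist() for x in l])
```

```text
t 47.88 p [0.4619 0.1266 0.2527] psi -6.0 q6 0.12 op 0.0004 F [-0.4  0.4  0.4] grip 0.0
yellow [0.6251 0.0359 0.0524] [[623.7, 34.9, 53.2, 36.1, -5.1], [626.7, 37.0, 53.8, 36.3, -6.0]]
red [0.63   0.0745 0.0527] [[629.1, 73.0, 54.2, 35.4, -5.6], [631.3, 75.1, 52.6, 36.6, -6.4]]
orange [0.6334 0.1118 0.0534] [[632.2, 110.6, 55.0, 38.7, -5.3], [634.3, 112.7, 54.4, 38.2, -5.7]]
```

View pics/fin.png

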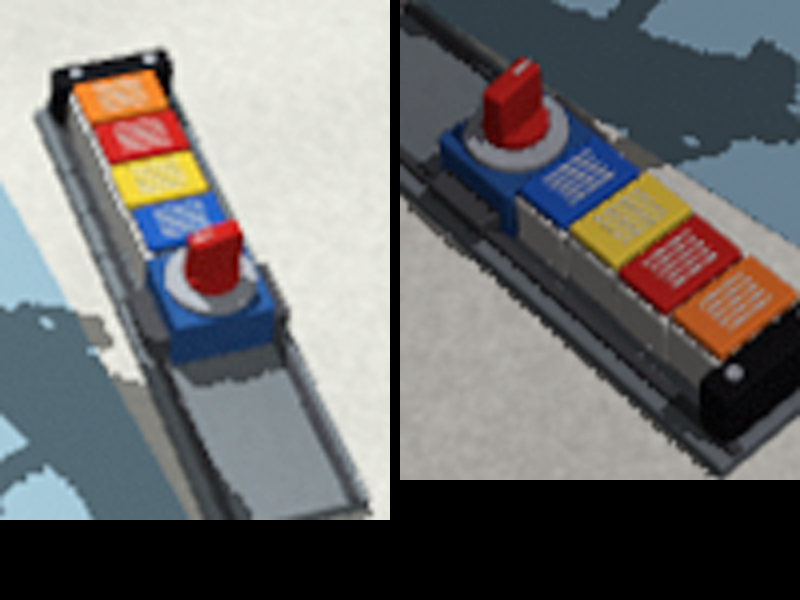

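The final picture shows the row closed from the end stop to the blue stop and the knob across the lane. The lids are down, with lid tops triangulated at z of about 0.053. Handing in.

```bash
python3 -c "
from cell import *
print(hand_in())"
```

```text
the job is handed in; nothing more can be done
None
```

The job is handed in: all four cartridges on the bench (orange, red, yellow and blue) stand in one closed row against the end stop, the stop is locked at about 1.38 rad, and every lid was then pressed home.

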